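# Load the filling cartridge and latch the filler's gate

## Robot

A 7-joint arm with a two-finger parallel gripper is mounted at the origin on the work surface. World frame = base frame: x ahead of the robot, y to its left, z up, the work surface at z = 0. Lengths are in m, angles in degrees, forces in N, time in s.
With the tool pointing down it reaches from about 0.4 to 0.925 m from the base axis. Payload 4.1 kg.
Tool frame: the origin (TCP) lies between the finger pads; the fingertips stand 11 mm ahead of it and the grasp point (between the pads) lies 8 mm behind it; x points along the fingers, y is the direction in which the jaws open and shut, and the axes are right-handed (so a half turn about x gives the same grasp; the last joint's range is limited). The gripper opens to 85 mm and grips with 20 to 120 N. Pads are 22 mm wide; open, the fingers measure 114 mm over their backs; the gripper's body (76 mm by 85 mm) begins 54 mm behind the grasp point. The pads swing forward as they close: fully open they stand 13 mm farther back than shut.
Start: joints at [70.474, 22.827, 2.584, 88.041, -1.071, 69.15, -2.905], TCP at [0.156, -0.631, 0.242] pointing down, gripper open.
Joint ranges: [-161.44, 161.44], [-28.35, 127.94], [-78.24, 83.42], [0, 140.83], [-78.03, 258.03], [13.02, 114.36], [-168.23, 168.23]. Speed limits (degrees/s): [147.25, 147.25, 180, 180, 180, 180, 180].

## Interface

Orientations are given as a 3x3 rotation matrix whose columns are the frame's x, y, z axes.
In Python, from cell import sense, capture, hand_in, look_for, cut_out, pinpoint gives the robot as it stands. The module is installed in compiled form; this text tells all that it offers.
- The arm moves only by the tool step_arm, never from a script. Its argument "steps" is a list of rows, each an object of numbers: "grip": the gripper command: -1 is fully open, 1 is shut, values between are in proportion; "tx", "ty", "tz": the shift along the tool's x, y, z in mm; "yaw": the turn about the tool's x in rad. A call has exactly 10 rows; each row shifts and turns the commanded pose from where the row before left it, along the tool's axes as they then stand; what a row does not reach is not made up. A row lasts 1/12 s, in which the tool goes at most 41.7 mm and 7.16 degrees, less where a joint would pass 70% of its speed; a pose out of reach is approached as far as the arm can. A call is refused whole if a number of a shift passes 41.7 or a number of a turn 0.125, either way. A call with a gripper value outside its range is refused whole. The fingers move at their own pace and stop on an object; the grip force is fixed at half the most. Time passes only in rows, so rows that do not move let the fingers close, or fill a call up. It gives the time, the measured TCP pose, the force and the opening at its end, in the units of the state.
- sense(): the state, without advancing time (a new reading comes with each control period).
- capture(name): name is "scene" or "top"; returns a dict with "pixels" (400x640x3 uint8, red, green, blue), "range_z" (400x640 float32, m along the optical axis (not along the pixel's ray), 0 where there is no reading), "vertical_fov" (degrees; the focal length in pixels is half the picture's height over the tangent of half this angle, whatever the lens; pixels are square), "cx", "cy" (the principal point, pixels), "eye" and "attitude" of the camera in the world. Camera axes: x right, y down, z forward; pixel columns grow to the right and rows downward; lengths in m; the calibration is good to about 2 mm. A picture is of the moment at which its call begins.
- hand_in(): hands the job in, once; it reports no verdict.
Trained networks look in the newest picture that a camera, given by its name, has taken for a name from the list of things; names that differ only in an ending like _2 or _b are one class to them, and where a whole thing is asked for, a point or a joint stands for the part that bears it (a point fixed in the world has none). Each returns a list of dicts, best first, with "conf" (0 to 1); they miss things now and then, are a little off and sometimes report something else, mostly with a low value. They report only what shows in the picture. A call takes as long as a camera call. They do not tell look-alikes from the thing itself.
- look_for(label, camera): "centre" ([x, y, z] in m, in world coordinates, good to about 4 mm: the middle of the surface that is visible of it).
- cut_out(label, camera): "mask" (400x640 bool, what is visible of it).
- pinpoint(label, camera): "centre" ([x, y, z] in m, in world coordinates, good to about 4 mm: a listed point, or the origin of a listed thing).
The state is a dict: "time_s": time; "joint_pos": joint angles; "qd": joint speeds; "joint_efforts": joint torques, N m; "tool_pos": TCP position; "tool_rot": TCP orientation; "wrist_force": force on the tool from outside, world axes, zero at the start; "moment": the same for the moment, N m; "grip_width": finger opening in m.
Only numpy, scipy, OpenCV 4.12 (cv2) and the standard library are available. Lean on these libraries where they do the work, as an engineer would, in place of code of your own. Each camera call takes 0.05 s, during which the arm holds its last target.

## Task

Take the filling cartridge with the nozzle out from under the low riser shelf, lay it in the pastry filler's channel and slide it nozzle first under the hood until it is fully home. Then push the filler's cross gate shut behind it until the spring catch clicks behind the gate's lug, let go, and leave all the other things where they stand.

Things in the scene. Friction and masses are not known exactly. Their poses are not given: they have to be found in the camera images.
- cartridge_mid (a point): Centre of the filling cartridge: a closed steel box 130 long x 52 wide x 52 mm high, a round nozzle (22 mm diameter, 25 long) in the middle of one end; 0.3 to 0.5 kg. +x runs along the box to the nozzle, z up. At the start it lies on the table, tail under the riser shelf, nozzle towards the robot, 55 to 75 mm of the box in front of the board; in the left or the right place.
- nozzle_tip (a point): Tip of the cartridge's nozzle, 90 mm from the box's centre along its +x, on the nozzle's axis. Moves with the cartridge.
- canister_mid (a point): A plain steel canister of the same 130 x 52 x 52 mm but without nozzle, lying beside the cartridge under the riser, centres about 110 mm apart; the point is its centre. Leave alone.
- riser: Low steel riser shelf, fixed; origin on the table. Its board spans x -20 to +140, y -135 to +135 mm, underside 64 and top 70 mm above the table. The front (-x) is open; side panels and a partial back carry it. Two lidded tubs stand on it, at x +25 mm and beyond, up to 136 mm above the table.
- filler: Pastry filler, fixed, 370 x 245 mm. Origin on the table in the gate's plane (the gate slides along y at x = 0); +x the way the cartridge slides in, +y the way the gate shuts; the open gate is parked at the -y side. The cartridge's channel runs along x, centre line at y +70 mm. Beyond the hood, from x +181 mm, stands a drive housing 120 mm wide, 175 high.
- channel_mouth (a point): Centre of the channel floor at its open near end: filler frame x -87, y +70, z +10 mm. The channel is open on top, 60 mm wide between guide strips 6 mm thick that reach 26 mm above the table, from x -87 to +90 mm with a gap at the gate (x -12 to +10).
- hood_front (a point): Middle of the hood's opening on the channel floor: filler frame x +90, y +70, z +10 mm. The hood covers the channel from there to x +146: 60 mm wide, 56 mm high inside, top 74 mm above the table. Its end wall (inner face x +140) stops the box and has a slot 36 mm wide for the nozzle.
- bay_home (a point): Fixed point, axes as the filler's: centre of the cartridge's box when fully home (filler frame x +77, y +70, z +36 mm). Against the end wall the box's centre is at x +75 and the box spans x +10 to +140; its tail must be beyond x +4 mm or the gate cannot pass.
- nozzle_home (a point): Fixed point: where the nozzle's tip is when the cartridge is home (filler frame x +167, y +70, z +36 mm).
- gate_handle (a point): Centre of the gate's upright black handle block, 32 (filler x) x 14 (filler y) x 53 mm high, from 52 to 105 mm above the table; at filler x 0, y = -75 mm + gate. The gate is a steel plate 8 mm thick, 12 to 52 mm above the table, from 40 mm on the handle's -y side to 68 mm on its +y side, a ramped lug on its -x face. Push the handle's -y face or grip it.
- gate (a joint): Travel of the gate in m along the filler's +y: 0 fully open (starts at 0 to 0.012), 0.105 against its end stop. It drags with about 5 to 8 N and needs another 2 to 6 N while the lug presses the catch back, from about 0.076 on; the catch springs back behind the lug at about 0.1015. It stays where it is left.
- catch_nose (a point): Upper end of the spring catch's round nose (8 mm diameter), in the filler's frame at x -9, y +4, z +50 mm when out. It sits on a dark housing reaching from x -53 to -21 mm, y -8 to +16 mm, 52 mm above the table.
- catch (a joint): How far the spring catch is pressed back (towards filler -x) in m: 0 out (at rest), about 0.009 while the gate's lug passes it, back to 0 when it has clicked behind the lug.
- rolling_pin: Wooden rolling pin, 180 mm long, 40 mm thick, on the table between the filler and the riser; origin under its middle, length along its x. Leave alone.
- oil_bottle: Amber glass oil bottle, 56 mm diameter, 190 mm high, standing between and beyond the filler and the riser; origin under its middle. Leave alone.
- tub_a: Lidded tub 95 x 100 x 65 mm on the riser; origin under its middle. Leave alone.
- tub_b: Lidded tub 95 x 100 x 50 mm on the riser; origin under its middle. Leave alone.
- spice_jar: Glass jar with a steel lid, 60 mm diameter, 90 mm high, on the table at the far left; origin under its middle. Leave alone.
- bowl: Small steel bowl, 90 mm across, 45 mm high, on the table at the far right; origin under its middle. Leave alone.
Not all that is in view belongs to the job. What is shaped like the part that bears cartridge_mid but pink or yellow is not meant.

How it is judged:
By the outcome, as a careful person would: the job done as asked, in the order asked, and still so for the second after the job is handed in, with the robot touching nothing.
It also fails if it takes over 72 s, if anything falls off the work surface, if the arm or the gripper's body presses on something with over 40 N, if the wrist force passes 120 N, or if a joint passes its speed limit or range.

## Working session

There is one attempt and no reset: what is moved stays moved. The work goes in short steps, Python scripts to look and compute and a tool call to move; the robot and the scene stay as the last step left them, time stands still between calls to the robot, and variables do not carry over. Pictures are saved under pics/ and viewed, and the job is handed in when it is done.

Besides the shell and the picture viewer there is one more tool, called as a command line: name --argument value ..., lists and objects as JSON in quotes. step_arm: Moves the arm, as the interface text tells. Its arguments: {"type":"object","properties":{"steps":{"type":"array","items":{"type":"object","properties":{"grip":{"type":"number"},"tx":{"type":"number"},"ty":{"type":"number"},"tz":{"type":"number"},"yaw":{"type":"number"}}}}},"required":["steps"]}

```bash
mkdir -p pics; ls; cat > h.py <<'E'
import numpy as np, cv2
from cell import *
def shot(n,f):
    c=capture(n); cv2.imwrite('pics/'+f,c['pixels'][:,:,::-1]); return c
def cloud(c):
    f=200/np.tan(np.radians(c['vertical_fov']/2)); 
    v,u=np.mgrid[0:400,0:640]; z=c['range_z']
    P=np.stack([(u-c['cx'])/f*z,(v-c['cy'])/f*z,z],-1)
    return P@np.array(c['attitude']).T+np.array(c['eye'])
E
python3 - <<'E'
from h import *
np.set_printoptions(precision=4,suppress=True)
s=sense(); print(s)
for n in('scene','top'):
    c=shot(n,n+'0.png'); print(n,c['vertical_fov'],c['eye'],c['cx'],c['cy'],c['attitude'])
    np.savez(n+'0.npz',P=cloud(c),pix=c['pixels'],rz=c['range_z'])
    for l in ['cartridge_mid','nozzle_tip','canister_mid','riser','filler','channel_mouth','hood_front','bay_home','nozzle_home','gate_handle','catch_nose','rolling_pin','oil_bottle','tub_a','spice_jar','bowl']:
        print(l,[(np.round(d['centre'],4),round(d['conf'],2)) for d in pinpoint(l,n)[:4]])
E
```

```text
pics
{'time_s': 0.0, 'joint_pos': array([70.4747, 22.873 ,  2.5796, 88.1135, -1.0709, 69.1521, -2.9051]), 'qd': array([-0.1111, -0.058 , -0.0551,  0.0286,  0.046 , -0.0063,  0.0854]), 'joint_efforts': array([ -0.0003, -47.5117,   1.3643, -25.4226,   0.0115,   0.0095,
         0.    ]), 'tool_pos': array([ 0.1555, -0.6305,  0.2413]), 'tool_rot': array([[-0.0006,  0.2396, -0.9709],
       [ 0.0019, -0.9709, -0.2396],
       [-1.    , -0.002 ,  0.0001]]), 'wrist_force': array([0.0921, 0.2179, 0.7739]), 'moment': array([ 0.0376,  0.0486, -0.041 ]), 'grip_width': 0.0851613256746452}
scene 47.62148041296113 [ 0.9532 -0.8844  1.4424] 321.0634998678437 200.371724011486 [[ 0.8729  0.414  -0.2582]
 [ 0.4878 -0.7278  0.482 ]
 [ 0.0116 -0.5467 -0.8372]]
cartridge_mid [(array([ 0.3342, -0.587 ,  0.0259]), 0.98), (array([ 0.5233, -0.2651,  0.0277]), 0.8), (array([0.3126, 0.1232, 0.0314]), 0.68), (array([ 0.2729, -0.4044,  0.0245]), 0.62)]
nozzle_tip [(array([0.3969, 0.1465, 0.0266]), 0.94), (array([0.4825, 0.2855, 0.0134]), 0.72), (array([ 0.3402, -0.4708,  0.0278]), 0.71), (array([ 0.3626, -0.678
[... 2085 characters left out ...]
4]), 0.5), (array([ 0.5711,  0.2242, -0.0031]), 0.4)]
nozzle_home [(array([0.7354, 0.3088, 0.0386]), 0.92), (array([ 0.5038, -0.4504,  0.0005]), 0.55)]
gate_handle [(array([0.5783, 0.1573, 0.0761]), 0.46)]
catch_nose [(array([0.5649, 0.2235, 0.0496]), 0.36)]
rolling_pin [(array([ 0.445 , -0.0093, -0.0031]), 0.77)]
oil_bottle [(array([0.6895, 0.0025, 0.0008]), 0.96), (array([ 0.571 ,  0.2211, -0.006 ]), 0.63)]
tub_a [(array([ 0.6314, -0.1612,  0.0734]), 0.69), (array([ 0.618 , -0.2851,  0.0666]), 0.62), (array([ 0.524 , -0.2684,  0.0246]), 0.57)]
spice_jar [(array([ 0.5045, -0.4549,  0.0017]), 0.19)]
bowl [(array([ 0.5043, -0.4529, -0.0011]), 0.97), (array([ 0.446 , -0.0091, -0.0022]), 0.65)]
```

View pics/scene0.png

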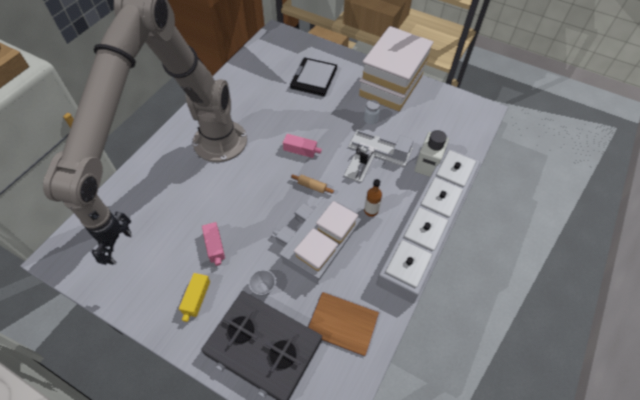

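View pics/top0.png

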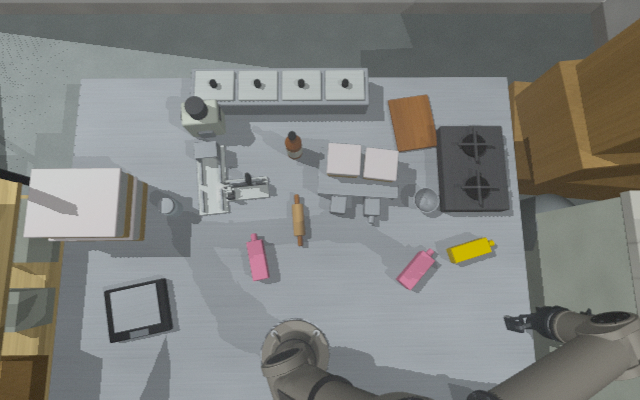

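```bash
python3 - <<'E'
from h import *
im=cv2.imread('pics/top0.png'); s=cv2.imread('pics/scene0.png')
a=cv2.resize(im[135:235,310:410],(560,560),interpolation=cv2.INTER_CUBIC)
b=cv2.resize(im[135:225,185:285],(600,540),interpolation=cv2.INTER_CUBIC)
cv2.imwrite('pics/c1.png',a);cv2.imwrite('pics/c2.png',b)
cv2.imwrite('pics/c3.png',cv2.resize(s[190:290,260:370],(660,600),interpolation=cv2.INTER_CUBIC))
cv2.imwrite('pics/c4.png',cv2.resize(s[120:190,330:420],(720,560),interpolation=cv2.INTER_CUBIC))
E
```

```text
(no output)
```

View pics/c1.png

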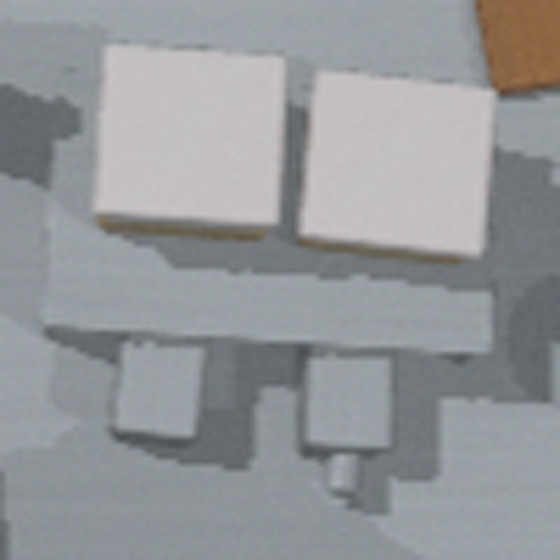

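View pics/c2.png

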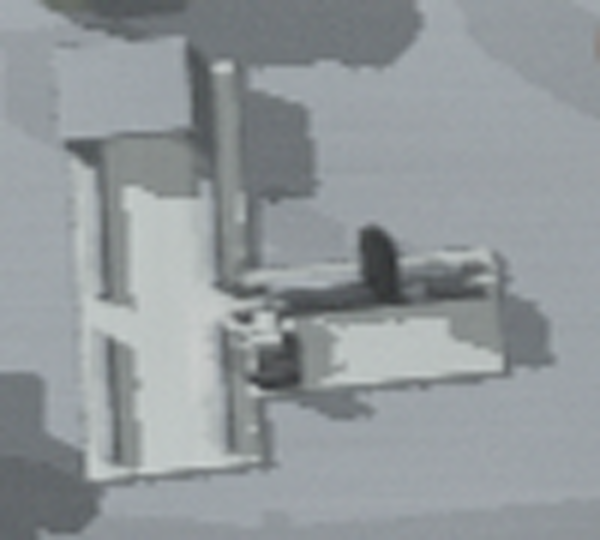

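View pics/c3.png

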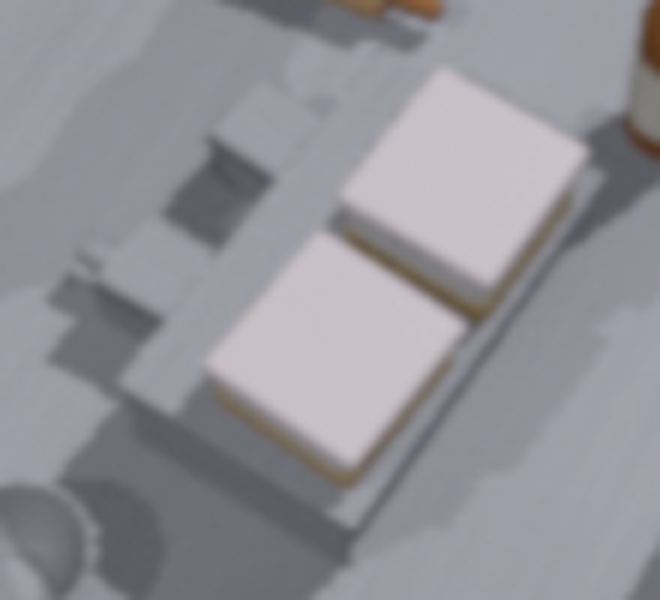

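View pics/c4.png

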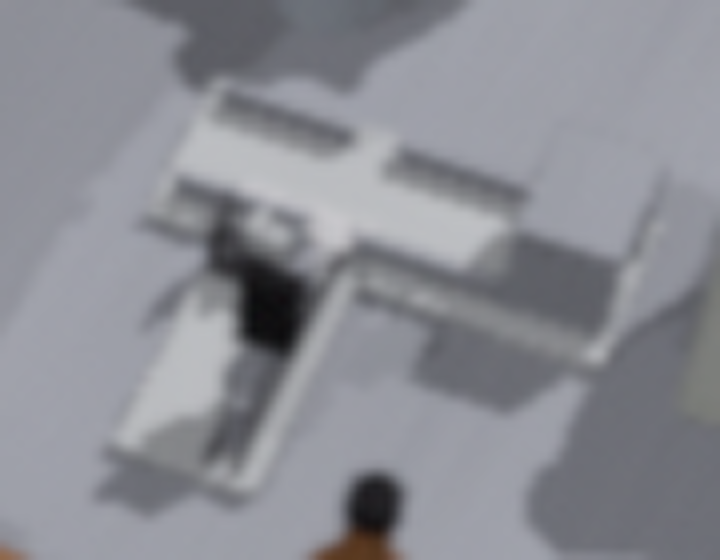

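```bash
python3 - <<'E'
from h import *
np.set_printoptions(precision=4,suppress=True)
for n in('top','scene'):
    P=np.load(n+'0.npz')['P']; Q=P.reshape(-1,3)
    def sel(x0,x1,y0,y1,z0,z1):
        m=(Q[:,0]>x0)&(Q[:,0]<x1)&(Q[:,1]>y0)&(Q[:,1]<y1)&(Q[:,2]>z0)&(Q[:,2]<z1); return Q[m]
    print(n,'table z',np.median(sel(.35,.42,-.15,-.05,-.02,.02)[:,2]))
    for nm,b in dict(cart=(.43,.53,-.32,-.23,.044,.058),can=(.43,.53,-.2,-.12,.044,.058),noz=(.39,.5,-.32,-.22,.012,.044),riser=(.5,.7,-.37,-.05,.063,.076),hood=(.62,.75,.25,.36,.066,.082),handle=(.55,.61,.12,.2,.097,.112)).items():
        q=sel(*b)
        if len(q)<5: print(nm,len(q));continue
        r=cv2.minAreaRect((q[:,:2]*1000).astype(np.float32))
        print(nm,len(q),'mean',q.mean(0),'zmed',np.median(q[:,2]),'rect',np.round(r[0],1),np.round(r[1],1),round(r[2],1),'min',q.min(0),'max',q.max(0))
E
```

```text
top table z 0.0008029754470072481
cart 274 mean [ 0.4865 -0.2627  0.0521] zmed 0.052064922303462935 rect [ 486.2 -262.7] [48.3 61.7] 88.4 min [ 0.4548 -0.2876  0.0444] max [ 0.517  -0.2379  0.0578]
can 277 mean [ 0.4945 -0.1488  0.0519] zmed 0.05201520503466117 rect [ 495.7 -148.7] [52.2 63.1] 83.2 min [ 0.4623 -0.1783  0.0444] max [ 0.5281 -0.1226  0.058 ]
noz 73 mean [ 0.451  -0.2558  0.0331] zmed 0.03453525242291322 rect [ 461.3 -249.9] [69.8 36.7] 44.2 min [ 0.4316 -0.2814  0.0126] max [ 0.4991 -0.2363  0.0426]
riser 1711 mean [ 0.565  -0.1997  0.0704] zmed 0.07045385787262215 rect [ 598.2 -217.2] [270.2 160. ] 85.8 min [ 0.5092 -0.3545  0.0633] max [ 0.6852 -0.079   0.076 ]
hood 373 mean [0.6825 0.3033 0.0744] zmed 0.07445965321686043 rect [703.4 310. ] [104.   84.5] 8.5 min [0.6504 0.263  0.0661] max [0.7498 0.3595 0.0802]
handle 43 mean [0.5773 0.1536 0.1052] zmed 0.10571352241395937 rect [576.8 154.5] [30.1 14. ] 3.8 min [0.5616 0.147  0.0987] max [0.5916 0.1616 0.1094]
scene table z -0.0017705056145794762
cart 188 mean [ 0.4848 -0.2689  0.0507] zmed 0.05061040294692798 rect 
[... 184 characters left out ...]
52.9] 83.7 min [ 0.4676 -0.1802  0.0441] max [ 0.5198 -0.1233  0.0573]
noz 67 mean [ 0.4628 -0.2802  0.0306] zmed 0.03321680572444419 rect [ 465.5 -277.3] [62.2 41.6] 4.5 min [ 0.4339 -0.2961  0.0121] max [ 0.4979 -0.2545  0.0435]
riser 1097 mean [ 0.5773 -0.2491  0.0689] zmed 0.06877961470213334 rect [ 600.1 -221.6] [270.2 161.4] 85.8 min [ 0.5128 -0.3604  0.063 ] max [ 0.6886 -0.0822  0.076 ]
hood 215 mean [0.685  0.298  0.0721] zmed 0.07196891399095806 rect [684.3 298.4] [56.  85.5] 5.4 min [0.6551 0.2564 0.066 ] max [0.7147 0.3416 0.081 ]
handle 32 mean [0.5808 0.1493 0.1019] zmed 0.10197562813580185 rect [580.7 149.8] [32.2 18. ] 0.1 min [0.5646 0.1408 0.0972] max [0.5968 0.1588 0.1073]
```

```bash
cat > fit.py <<'E'
from h import *
from scipy.optimize import minimize
np.set_printoptions(precision=4,suppress=True)
def loc(Q,p):
    c,s=np.cos(p[2]),np.sin(p[2]); d=Q[:,:2]*1000-p[:2]
    return np.stack([c*d[:,0]+s*d[:,1],-s*d[:,0]+c*d[:,1]],1)
def sd(L,x0,x1,y0,y1): # signed distance, + outside
    dx=np.maximum(x0-L[:,0],L[:,0]-x1); dy=np.maximum(y0-L[:,1],L[:,1]-y1)
    return np.where((dx<=0)&(dy<=0),np.maximum(dx,dy),np.hypot(np.maximum(dx,0),np.maximum(dy,0)))
def hub(d): d=np.maximum(d,0); return np.where(d<4,d*d/2,4*(d-2)).sum()
def best(f,p0s):
    r=[minimize(f,p,method='Nelder-Mead',options=dict(maxiter=3000,xatol=1e-3,fatol=1e-3,initial_simplex=np.array([p]+[np.array(p)+e for e in np.diag([4,4,.04])]))) for p in p0s]
    return min(r,key=lambda r:r.fun)
def filler(Q,p0):
    x,y,z=Q.T
    m=(np.hypot(x*1000-p0[0],y*1000-p0[1])<330)&(z>-.01); Q=Q[m]; z=Q[:,2]
    H=Q[(z>.07)&(z<.079)]; S=Q[(z>.021)&(z<.031)]; F=Q[(z>.005)&(z<.016)]; T=Q[z<.004]
    def f(p):
        LH,LS,LF,LT=[loc(q,p) for q in(H,S,F,T)]
        k=(LH[:,0]>40)&(LH[:,0]<175)&(LH[:,1]>10)&(LH[:,1]<130); c=hub(np.minimum(sd(LH[k],90,146,27.5,112.5),15))
        k=(LS[:,0]>-80)&(LS[:,0]<85)&(abs(LS[:,0])>18)&(abs(LS[:,1]-70)<55)&~((LS[:,1]<22))
        l=LS[k]; d=np.abs(np.abs(l[:,1]-70)-33)-3; c+=hub(np.minimum(d,10))
        k=(LF[:,0]>-110)&(LF[:,0]<85)&(abs(LF[:,0])>18)&(abs(LF[:,1]-70)<32)
        c+=hub(np.minimum(sd(LF[k],-87,90,38,102),12))
        LF2=LF[k]; c+=hub(np.minimum(np.abs(LF2[:,1]-70)-30,8))
        k=(LT[:,0]>-140)&(LT[:,0]<80)&(abs(LT[:,1]-70)<80)
        c+=hub(np.minimum(-sd(LT[k],-87,90,34,106),12))
        return c
    return best(f,[p0,p0+np.array([4,-4,.03]),p0+np.array([-4,4,-.03])])
def box(Q,p0,hw=(65,26),zt=.052,xl=5):
    x,y,z=Q.T
    m=(np.hypot(x*1000-p0[0],y*1000-p0[1])<140)&(z>-.01); Q=Q[m]; z=Q[:,2]
    A=Q[(z>.046)&(z<.057)]; T=Q[z<.006]
    def f(p):
        LA,LT=loc(A,p),loc(T,p)
        k=(abs(LA[:,1])<45)&(LA[:,0]>-hw[0])&(LA[:,0]<110); c=hub(np.minimum(sd(LA[k],-65,65,-26,26),12))
        k=(LT[:,0]>xl)&(LT[:,0]<110)
        return c+hub(np.minimum(-sd(LT[k],-65,65,-26,26),12)) + .3*np.sum(0*p) 
    return best(f,[p0,p0+np.array([3,-3,.04]),p0+np.array([-3,3,-.04])])
E
python3 - <<'E'
from fit import *
for n,tz in(('top',.0008),('scene',-.0018)):
    Q=np.load(n+'0.npz')['P'].reshape(-1,3).copy(); Q[:,2]-=tz
    r=filler(Q,np.array([570.,226,.08])); print(n,'filler',r.x[:2],np.degrees(r.x[2]),r.fun)
    r=box(Q,np.array([522.,-266,np.pi+.0])); print(n,'cart',r.x[:2],np.degrees(r.x[2]),r.fun)
    r=box(Q,np.array([529.,-150,np.pi+.0])); print(n,'can',r.x[:2],np.degrees(r.x[2]),r.fun)
E
```

```text
top filler [566.4999 222.3796] 5.186927027057725 417.23954141637597
top cart [ 521.1127 -266.4333] 176.56551245061894 0.2005372898079913
top can [ 529.5793 -153.2907] 172.08787892436908 0.25775737194144155
scene filler [571.0078 217.6365] 5.421506685780491 1172.5574253003294
scene cart [ 522.8531 -269.0338] 175.9849502425308 11.281019268774102
scene can [ 529.7088 -156.4512] 171.4017703283416 13.775847760830992
```

Candidates in the top picture: the steel cartridge with a nozzle at (372,207), the steel canister without one at (339,204), pink look-alikes at (258,258) and (416,270), and a yellow one at (471,250). The close crop shows the nozzle on the steel box at (372,207), the right-hand place, so I'm taking that one.

step_arm --steps '[{"grip":-1,"yaw":0.102},{"grip":-1,"yaw":0.102},{"grip":-1,"yaw":0.102},{"grip":-1,"tz":-20,"ty":-26},{"grip":-1,"tz":-20,"ty":-26},{"grip":-1,"tz":-20,"ty":-26},{"grip":-1,"tz":-20,"ty":-26},{"grip":-1,"tz":-20,"ty":-26},{"grip":-1,"tz":-20,"ty":-26},{"grip":-1,"tz":-20,"ty":-26}]'

```text
$.steps[0]: bad value
```

step_arm --steps '[{"grip":-1,"tz":-20,"ty":-26},{"grip":-1,"tz":-20,"ty":-26},{"grip":-1,"tz":-20,"ty":-26},{"grip":-1,"tz":-20,"ty":-26},{"grip":-1,"tz":-20,"ty":-26},{"grip":-1,"tz":-20,"ty":-26},{"grip":-1,"tz":-20,"ty":-26},{"grip":-1,"tz":-20,"ty":-23},{"grip":-1,"tx":30},{"grip":-1}]'

```text
$.steps[0]: bad value
```

```bash
python3 - <<'E'
from fit import *
s=sense(); print(s['time_s'],s['tool_pos'],s['tool_rot'],s['joint_pos'])
for n,tz in(('top',.0008),('scene',-.0018)):
    c=shot(n,n+'1.png'); P=cloud(c); np.savez(n+'1.npz',P=P,pix=c['pixels'])
    Q=P.reshape(-1,3)
    q=Q[(abs(Q[:,0]-s['tool_pos'][0])<.1)&(abs(Q[:,1]-s['tool_pos'][1])<.1)&(Q[:,2]>.15)&(Q[:,2]<.3)]
    print(n,len(q))
cv2.imwrite('pics/t1.png',cv2.resize(cv2.imread('pics/top1.png')[110:250,290:450],(800,700))[:600])
cv2.imwrite('pics/s1.png',cv2.resize(cv2.imread('pics/scene1.png')[150:290,200:360],(680,595)))
E
```

```text
1.7 [ 0.1557 -0.6311  0.2423] [[ 0.      0.2395 -0.9709]
 [-0.0001 -0.9709 -0.2395]
 [-1.      0.0001  0.    ]] [70.4726 22.8255  2.5838 88.0427 -1.0713 69.1527 -2.9051]
top 86
scene 203
```

step_arm --steps '[{"grip":-1,"tx":0,"ty":0,"tz":0,"yaw":0.102},{"grip":-1,"tx":0,"ty":0,"tz":0,"yaw":0.102},{"grip":-1,"tx":0,"ty":0,"tz":0,"yaw":0.102},{"grip":-1,"tx":0,"ty":-26,"tz":-20,"yaw":0},{"grip":-1,"tx":0,"ty":-26,"tz":-20,"yaw":0},{"grip":-1,"tx":0,"ty":-26,"tz":-20,"yaw":0},{"grip":-1,"tx":0,"ty":-26,"tz":-20,"yaw":0},{"grip":-1,"tx":0,"ty":-26,"tz":-20,"yaw":0},{"grip":-1,"tx":0,"ty":-26,"tz":-20,"yaw":0},{"grip":-1,"tx":0,"ty":-26,"tz":-20,"yaw":0}]'

```text
time_s: 2.63
tool_pos: [0.3079, -0.4572, 0.2426]
tool_rot: [[0.0, -0.064, -0.998], [-0.001, -0.998, 0.064], [-1.0, 0.001, -0.0]]
wrist_force: [0.2, 0.7, -0.5]
grip_width: 0.0854
```

step_arm --steps '[{"grip":-1,"tx":0,"ty":-29,"tz":-23,"yaw":0},{"grip":-1,"tx":0,"ty":-29,"tz":-23,"yaw":0},{"grip":-1,"tx":0,"ty":-29,"tz":-23,"yaw":0},{"grip":-1,"tx":0,"ty":-29,"tz":-23,"yaw":0},{"grip":-1,"tx":0,"ty":-29,"tz":-23,"yaw":0},{"grip":-1,"tx":0,"ty":-29,"tz":-23,"yaw":0},{"grip":-1,"tx":0,"ty":-29,"tz":-23,"yaw":0},{"grip":-1,"tx":30,"ty":0,"tz":0,"yaw":0},{"grip":-1,"tx":30,"ty":0,"tz":0,"yaw":0},{"grip":-1,"tx":30,"ty":0,"tz":0,"yaw":0}]'

```text
time_s: 3.47
tool_pos: [0.4818, -0.2656, 0.152]
tool_rot: [[0.002, -0.062, -0.998], [-0.001, -0.998, 0.062], [-1.0, 0.001, -0.002]]
wrist_force: [0.1, -0.1, -0.7]
grip_width: 0.0854
```

```bash
cat > look.py <<'E'
import sys
from fit import *
k=sys.argv[1]
s=sense(); print(s['time_s'],s['tool_pos'],s['joint_pos'],s['grip_width'])
for n,b in(('top',sys.argv[2]),('scene',sys.argv[3])):
    x0,y0,x1,y1=map(int,b.split(','))
    c=shot(n,n+k+'.png'); np.savez(n+k+'.npz',P=cloud(c))
    im=c['pixels'][y0:y1,x0:x1,::-1]; f=min(800/(x1-x0),600/(y1-y0))
    cv2.imwrite(f'pics/{n}{k}c.png',cv2.resize(im,None,fx=f,fy=f,interpolation=cv2.INTER_CUBIC))
E
python3 look.py 2 300,110,440,250 220,170,370,290
```

```text
3.4667 [ 0.4818 -0.2656  0.152 ] [ 32.3348  17.8548  -9.5655 107.4569   3.5912  54.8398 -72.3922] 0.08536529772035942
```

View pics/top2c.png

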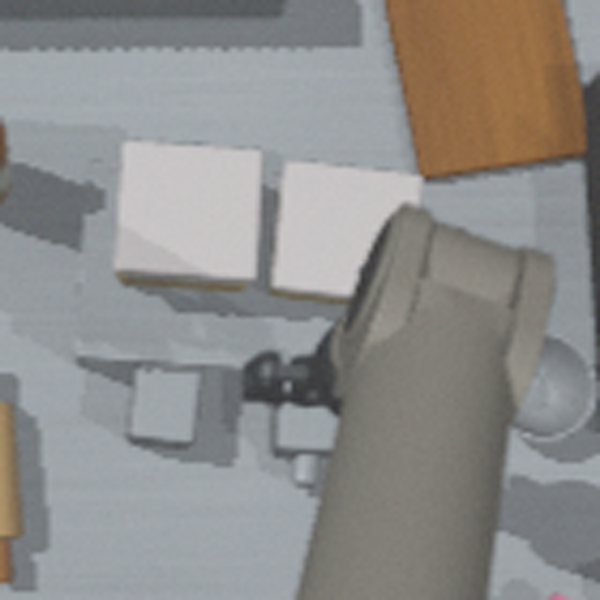

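View pics/scene2c.png

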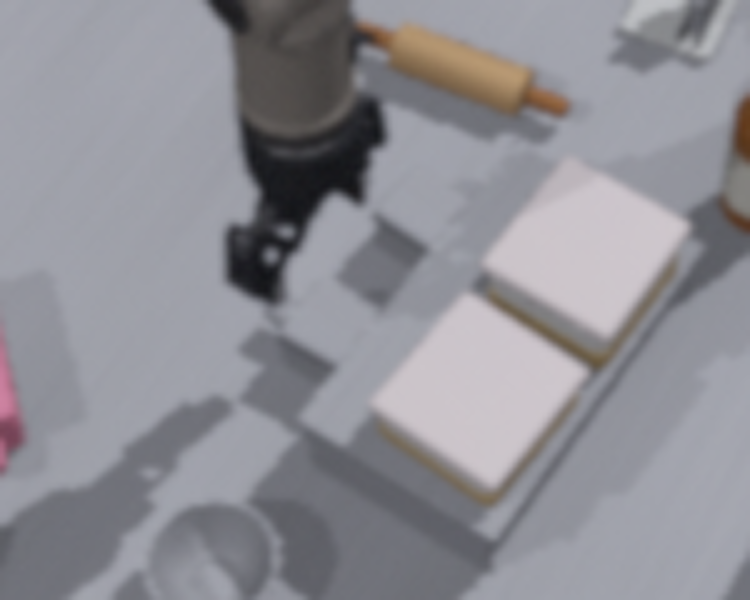

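step_arm --steps '[{"grip":-1,"tx":20,"ty":0,"tz":0,"yaw":0},{"grip":-1,"tx":20,"ty":0,"tz":0,"yaw":0},{"grip":-1,"tx":16,"ty":0,"tz":0,"yaw":0},{"grip":-1,"tx":14,"ty":0,"tz":0,"yaw":0},{"grip":-1,"tx":10,"ty":0,"tz":0,"yaw":0},{"grip":-1,"tx":10,"ty":0,"tz":0,"yaw":0},{"grip":-1,"tx":10,"ty":0,"tz":0,"yaw":0},{"grip":-1,"tx":10,"ty":0,"tz":0,"yaw":0},{"grip":-1,"tx":10,"ty":0,"tz":0,"yaw":0},{"grip":-1,"tx":0,"ty":0,"tz":0,"yaw":0}]'

```text
time_s: 4.4
tool_pos: [0.4795, -0.2656, 0.0305]
tool_rot: [[-0.003, -0.064, -0.998], [0.001, -0.998, 0.064], [-1.0, -0.001, 0.003]]
wrist_force: [-0.3, -0.3, -0.0]
grip_width: 0.0856
```

```bash
python3 look.py 3 300,110,440,250 220,170,370,290
```

```text
4.4 [ 0.4795 -0.2656  0.0305] [ 31.44    27.3714  -8.6014 112.3109   6.0193  40.9243 -74.4497] 0.08558461347844505
```

View pics/top3c.png

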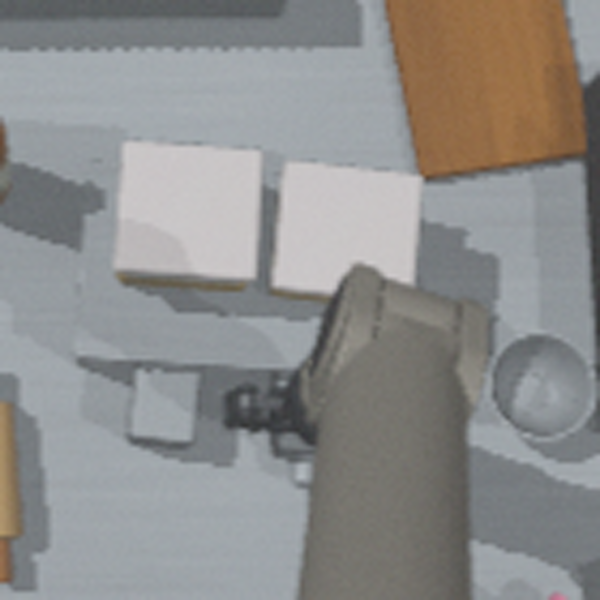

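View pics/scene3c.png

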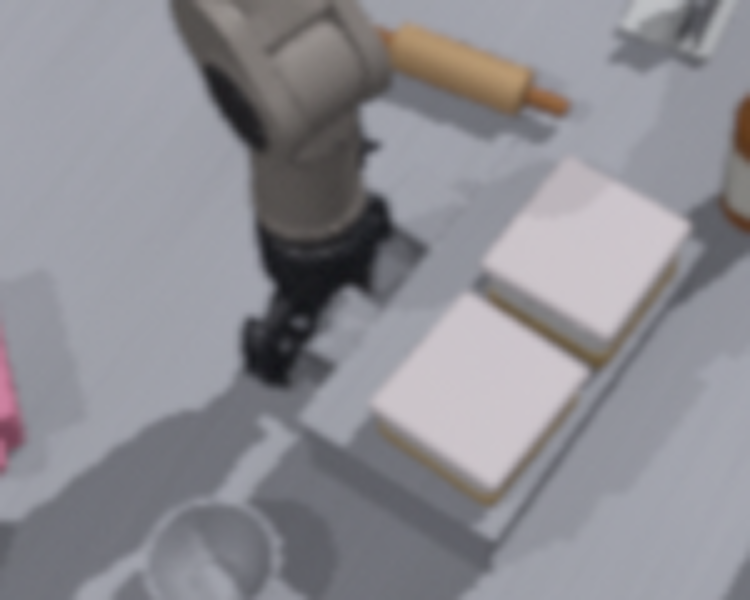

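The fingers straddle the nozzle end: one at scene crop (270,350), the other behind the box. Closing now.

step_arm --steps '[{"grip":0,"tx":0,"ty":0,"tz":0,"yaw":0},{"grip":0.2,"tx":0,"ty":0,"tz":0,"yaw":0},{"grip":1,"tx":0,"ty":0,"tz":0,"yaw":0},{"grip":1,"tx":0,"ty":0,"tz":0,"yaw":0},{"grip":1,"tx":0,"ty":0,"tz":0,"yaw":0},{"grip":1,"tx":0,"ty":0,"tz":0,"yaw":0},{"grip":1,"tx":0,"ty":0,"tz":0,"yaw":0},{"grip":1,"tx":0,"ty":0,"tz":0,"yaw":0},{"grip":1,"tx":0,"ty":0,"tz":0,"yaw":0},{"grip":1,"tx":0,"ty":0,"tz":0,"yaw":0}]'

```text
time_s: 5.33
tool_pos: [0.4816, -0.2661, 0.0333]
tool_rot: [[0.002, -0.064, -0.998], [-0.0, -0.998, 0.064], [-1.0, 0.0, -0.002]]
wrist_force: [-1.0, 1.5, 6.1]
grip_width: 0.051
```

step_arm --steps '[{"grip":1,"tx":-4,"ty":0,"tz":0,"yaw":0},{"grip":1,"tx":0,"ty":0,"tz":5,"yaw":0},{"grip":1,"tx":0,"ty":0,"tz":10,"yaw":0},{"grip":1,"tx":0,"ty":0,"tz":14,"yaw":0},{"grip":1,"tx":0,"ty":0,"tz":16,"yaw":0},{"grip":1,"tx":0,"ty":0,"tz":16,"yaw":0},{"grip":1,"tx":0,"ty":0,"tz":16,"yaw":0},{"grip":1,"tx":0,"ty":0,"tz":10,"yaw":0},{"grip":1,"tx":0,"ty":0,"tz":5,"yaw":0},{"grip":1,"tx":0,"ty":0,"tz":0,"yaw":0}]'

```text
time_s: 6.17
tool_pos: [0.387, -0.2603, 0.036]
tool_rot: [[-0.002, -0.065, -0.998], [0.0, -0.998, 0.065], [-1.0, -0.0, 0.002]]
wrist_force: [-0.9, -0.0, -2.4]
grip_width: 0.0515
```

```bash
python3 look.py 4 300,110,440,250 200,170,350,290
```

```text
6.1667 [ 0.387  -0.2603  0.036 ] [ 36.1324  20.4651  -8.72   123.0432   5.1118  36.9118 -69.896 ] 0.05151052785890088
```

View pics/scene4c.png

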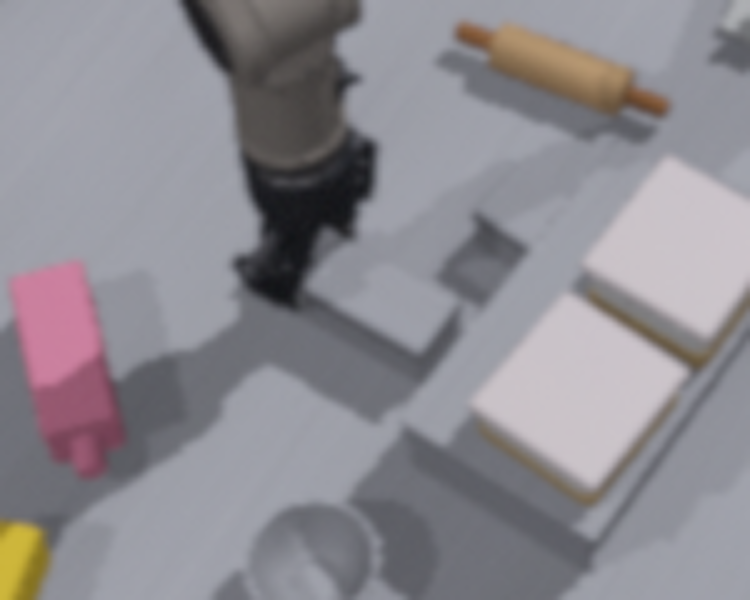

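View pics/top4c.png

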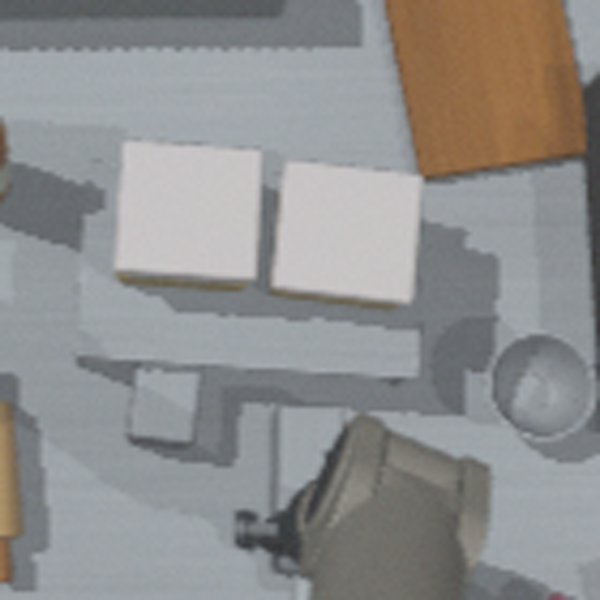

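```bash
python3 - <<'E'
from fit import *
s=sense(); T=s['tool_pos']*1000; print(T)
for n,tz in(('top',.0008),('scene',-.0018)):
    Q=np.load(n+'4.npz')['P'].reshape(-1,3)
    q=Q[(Q[:,0]>.41)&(Q[:,0]<.52)&(abs(Q[:,1]+.265)<.06)&(Q[:,2]>.048)&(Q[:,2]<.062)]
    L=loc(q,np.array([T[0],T[1],np.radians(176.3)]))
    print(n,len(q),np.median(q[:,2]),'x(pct)',np.percentile(L[:,0],[0,1,3,50]),'y',np.percentile(L[:,1],[0,1,3,50,97,99,100]))
    for x0 in range(-100,-20,15):
        k=abs(L[:,0]-x0)<7.5
        if k.sum()>5: print(x0,L[k,1].min(),L[k,1].max(),np.median(q[k,2]))
E
```

```text
[ 389.6486 -260.5149   36.4794]
top 256 0.0546875875677314 x(pct) [-102.7638 -101.7418 -100.0791  -71.8359] y [-28.2493 -28.1127 -27.3789 -10.6388  19.0598  20.9266  22.9896]
-100 -28.24925402686351 22.665461007331164 0.0534232081513778
-85 -28.114278860019873 22.98964432802782 0.05533645460435821
-70 -27.339185334311995 15.83456724150595 0.05460401636305723
-55 -27.452598239438636 6.774039918669315 0.054952004884507355
-40 -27.101264838337933 0.09336850096804783 0.0547250409615736
-25 -26.95410151503595 -16.278908833894818 0.05474272188813101
scene 304 0.05361087237712814 x(pct) [-128.1178 -106.3267 -104.6512  -64.9299] y [-24.3892 -23.6569 -21.7681   3.4893  27.1374  28.7647  37.307 ]
-100 -23.723396168942028 27.192361986590633 0.053930683354715736
-85 -24.389239679364668 27.139897018982786 0.051967155740708426
-70 -23.659393187249876 28.397527601710852 0.05379912586289537
-55 -20.96294740282806 30.578856879804665 0.053930804089967976
-40 -23.575274104036303 26.65724317653035 0.0529745263861936
-25 -22.787357958857378 28.774721960132617 0.053346581015666805
```

step_arm --steps '[{"grip":1,"tx":-15,"ty":0,"tz":0,"yaw":0},{"grip":1,"tx":-30,"ty":0,"tz":0,"yaw":0},{"grip":1,"tx":-30,"ty":0,"tz":0,"yaw":0},{"grip":1,"tx":-30,"ty":0,"tz":0,"yaw":0},{"grip":1,"tx":-30,"ty":0,"tz":0,"yaw":0},{"grip":1,"tx":-30,"ty":0,"tz":0,"yaw":0},{"grip":1,"tx":-10,"ty":0,"tz":0,"yaw":0},{"grip":1,"tx":0,"ty":-15,"tz":-5,"yaw":0},{"grip":1,"tx":0,"ty":-25,"tz":-5,"yaw":0},{"grip":1,"tx":0,"ty":-25,"tz":-5,"yaw":0}]'

```text
time_s: 7.1
tool_pos: [0.4085, -0.196, 0.2109]
tool_rot: [[0.0, -0.066, -0.998], [0.0, -0.998, 0.066], [-1.0, -0.0, -0.0]]
wrist_force: [0.3, -0.0, -3.4]
grip_width: 0.0509
```

step_arm --steps '[{"grip":1,"tx":0,"ty":0,"tz":0,"yaw":-0.06},{"grip":1,"tx":0,"ty":0,"tz":0,"yaw":-0.12},{"grip":1,"tx":0,"ty":0,"tz":0,"yaw":-0.12},{"grip":1,"tx":0,"ty":0,"tz":0,"yaw":-0.12},{"grip":1,"tx":0,"ty":0,"tz":0,"yaw":-0.12},{"grip":1,"tx":0,"ty":0,"tz":0,"yaw":-0.12},{"grip":1,"tx":0,"ty":0,"tz":0,"yaw":-0.12},{"grip":1,"tx":0,"ty":0,"tz":0,"yaw":-0.12},{"grip":1,"tx":0,"ty":0,"tz":0,"yaw":-0.12},{"grip":1,"tx":0,"ty":0,"tz":0,"yaw":-0.12}]'

```text
time_s: 7.93
tool_pos: [0.4084, -0.1961, 0.2104]
tool_rot: [[-0.001, 0.883, -0.469], [0.0, -0.469, -0.883], [-1.0, -0.001, -0.0]]
wrist_force: [-0.2, -1.1, -3.2]
grip_width: 0.0513
```

step_arm --steps '[{"grip":1,"tx":0,"ty":0,"tz":0,"yaw":-0.12},{"grip":1,"tx":0,"ty":0,"tz":0,"yaw":-0.12},{"grip":1,"tx":0,"ty":0,"tz":0,"yaw":-0.12},{"grip":1,"tx":0,"ty":0,"tz":0,"yaw":-0.12},{"grip":1,"tx":0,"ty":0,"tz":0,"yaw":-0.12},{"grip":1,"tx":0,"ty":0,"tz":0,"yaw":-0.12},{"grip":1,"tx":0,"ty":0,"tz":0,"yaw":-0.12},{"grip":1,"tx":0,"ty":0,"tz":0,"yaw":-0.12},{"grip":1,"tx":0,"ty":0,"tz":0,"yaw":-0.12},{"grip":1,"tx":0,"ty":0,"tz":0,"yaw":-0.12}]'

```text
time_s: 8.77
tool_pos: [0.4086, -0.1961, 0.2105]
tool_rot: [[0.0, 0.757, 0.653], [0.0, 0.653, -0.757], [-1.0, 0.0, -0.0]]
wrist_force: [0.1, -0.5, -3.1]
grip_width: 0.0512
```

step_arm --steps '[{"grip":1,"tx":0,"ty":0,"tz":0,"yaw":-0.12},{"grip":1,"tx":0,"ty":0,"tz":0,"yaw":-0.12},{"grip":1,"tx":0,"ty":0,"tz":0,"yaw":-0.12},{"grip":1,"tx":0,"ty":0,"tz":0,"yaw":-0.12},{"grip":1,"tx":0,"ty":0,"tz":0,"yaw":-0.12},{"grip":1,"tx":0,"ty":0,"tz":0,"yaw":-0.12},{"grip":1,"tx":0,"ty":0,"tz":0,"yaw":-0.12},{"grip":1,"tx":0,"ty":0,"tz":0,"yaw":-0.1},{"grip":1,"tx":0,"ty":0,"tz":0,"yaw":-0.02},{"grip":1,"tx":0,"ty":0,"tz":0,"yaw":0}]'

```text
time_s: 9.6
tool_pos: [0.4084, -0.1961, 0.2107]
tool_rot: [[-0.0, -0.093, 0.996], [0.001, 0.996, 0.093], [-1.0, 0.001, -0.0]]
wrist_force: [0.8, -0.1, -2.7]
grip_width: 0.0511
```

step_arm --steps '[{"grip":1,"tx":0,"ty":15,"tz":7,"yaw":0},{"grip":1,"tx":0,"ty":29,"tz":14,"yaw":0},{"grip":1,"tx":0,"ty":29,"tz":14,"yaw":0},{"grip":1,"tx":0,"ty":29,"tz":14,"yaw":0},{"grip":1,"tx":0,"ty":29,"tz":14,"yaw":0},{"grip":1,"tx":0,"ty":29,"tz":14,"yaw":0},{"grip":1,"tx":0,"ty":29,"tz":14,"yaw":0},{"grip":1,"tx":0,"ty":29,"tz":14,"yaw":0},{"grip":1,"tx":0,"ty":29,"tz":14,"yaw":0},{"grip":1,"tx":0,"ty":29,"tz":14,"yaw":0}]'

```text
time_s: 10.43
tool_pos: [0.515, 0.0925, 0.211]
tool_rot: [[0.0, -0.092, 0.996], [0.0, 0.996, 0.092], [-1.0, 0.0, 0.0]]
wrist_force: [0.0, -0.5, -2.7]
grip_width: 0.0512
```

step_arm --steps '[{"grip":1,"tx":0,"ty":29,"tz":14,"yaw":0},{"grip":1,"tx":0,"ty":29,"tz":14,"yaw":0},{"grip":1,"tx":0,"ty":29,"tz":14,"yaw":0},{"grip":1,"tx":0,"ty":29,"tz":14,"yaw":0},{"grip":1,"tx":0,"ty":29,"tz":14,"yaw":0},{"grip":1,"tx":0,"ty":29,"tz":14,"yaw":0},{"grip":1,"tx":0,"ty":19,"tz":6,"yaw":0},{"grip":1,"tx":30,"ty":0,"tz":0,"yaw":0},{"grip":1,"tx":30,"ty":0,"tz":0,"yaw":0},{"grip":1,"tx":30,"ty":0,"tz":0,"yaw":0}]'

```text
time_s: 11.27
tool_pos: [0.5862, 0.2924, 0.1198]
tool_rot: [[0.001, -0.093, 0.996], [0.0, 0.996, 0.093], [-1.0, 0.0, 0.001]]
wrist_force: [-0.1, -0.9, -2.5]
grip_width: 0.051
```

```bash
python3 look.py 5 180,130,290,230 330,110,430,190
```

```text
11.2667 [0.5862 0.2924 0.1198] [ -4.7616  33.3569 -35.9563  93.5737  21.8506  60.1974  48.0972] 0.050981130008163233
```

View pics/scene5c.png

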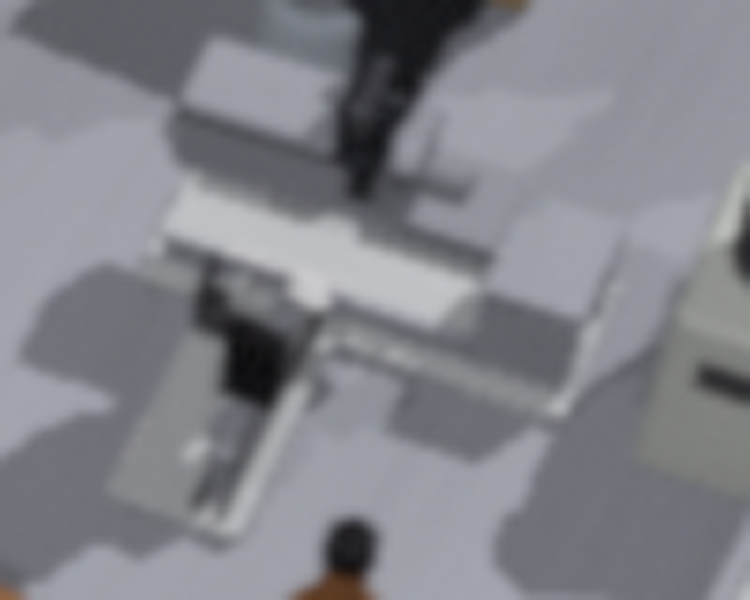

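View pics/top5c.png

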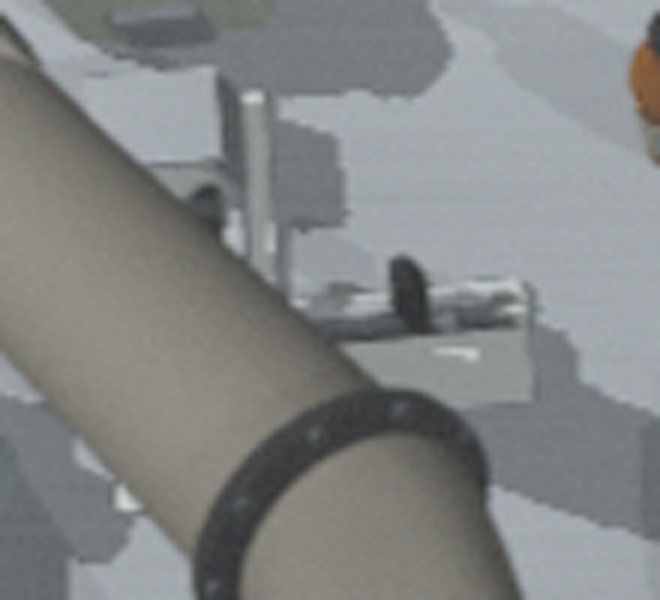

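```bash
python3 - <<'E'
from fit import *
s=sense(); T=s['tool_pos']*1000
p=np.array([T[0],T[1],np.arctan2(s['tool_rot'][1,2],s['tool_rot'][0,2])])
Q=np.load('scene5.npz')['P'].reshape(-1,3)
def rep(nm,z0,z1,xr,yr):
    L=loc(Q,p); k=(Q[:,2]>z0)&(Q[:,2]<z1)&(L[:,0]>xr[0])&(L[:,0]<xr[1])&(L[:,1]>yr[0])&(L[:,1]<yr[1])
    l=L[k]; print(nm,k.sum(),'x',np.percentile(l[:,0],[1,50,99]),'y',np.percentile(l[:,1],[1,50,99]),'z',np.median(Q[k,2]))
    return l,Q[k]
l,q=rep('box',.128,.15,(-120,-20),(-50,50))
for x0 in range(-95,-30,15):
    k=abs(l[:,0]-x0)<7.5; print(x0,l[k,1].min(),l[k,1].max())
l,q=rep('hood',.064,.082,(50,140),(-60,60))
for x0 in range(65,130,10):
    k=abs(l[:,0]-x0)<5; print(x0,k.sum(),l[k,1].min() if k.any() else 0,l[k,1].max()if k.any() else 0)
for x0 in (-60,-30,25,45):
  for a,b in((-45,-22),(22,45)):
    L=loc(Q,p); k=(abs(L[:,0]-x0)<12)&(L[:,1]>a)&(L[:,1]<b)&(Q[:,2]>.018)&(Q[:,2]<.03); print('strip',x0,a,k.sum(), np.percentile(L[k,1],[5,50,95]) if k.sum()>3 else '')
Q0=np.load('scene0.npz')['P'].reshape(-1,3); Q=Q0
for n in('scene0','top0'):
  Q=np.load(n+'.npz')['P'].reshape(-1,3); print(n)
  L=loc(Q,p)
  for x0 in (-80,-60,-40,25,45):
    k=(abs(L[:,0]-x0)<10)&(abs(L[:,1])<50)&(Q[:,2]>.006)&(Q[:,2]<.015); f=L[k,1]; 
    r=[]
    for a,b in((-48,-15),(15,48)):
      kk=(abs(L[:,0]-x0)<10)&(L[:,1]>a)&(L[:,1]<b)&(Q[:,2]>.021)&(Q[:,2]<.03); r.append((kk.sum(),np.round(np.median(L[kk,1]),1) if kk.sum() else None))
    print(x0,'floor',np.percentile(f,[3,97]),'strips',r)
  k=(L[:,0]>50)&(L[:,0]<140)&(abs(L[:,1])<60)&(Q[:,2]>.066)&(Q[:,2]<.08); print('hood',np.percentile(L[k],[1,99],axis=0).round(1).tolist())
E
```

```text
box 135 x [-102.2843  -62.5676  -23.6194] y [-34.6692 -11.9393  16.6283] z 0.13058273355870953
-95 -34.56091275958979 15.26715980491455
-80 -36.01446366779555 14.19570198371512
-65 -34.724933709842844 16.25712578251624
-50 -33.041260409927524 14.84142423419872
-35 -31.443997548286024 17.347552725040984
hood 221 x [ 75.3253 103.0677 130.1653] y [-39.1471  -0.6181  39.0166] z 0.07140045055825883
65 0 0 0
75 22 -40.47249585834181 40.19044064744763
85 38 -44.79308004610766 38.68086315455125
95 39 -37.878356779862685 38.58962005557302
105 40 -39.15191923007419 36.08208183084899
115 37 -37.550963673019396 37.37957878837307
125 41 -39.12792089654048 41.12226293588533
strip -60 -45 9 [-39.0862 -32.3126 -30.4272]
strip -60 22 0 
strip -30 -45 10 [-41.1033 -33.9326 -28.58  ]
strip -30 22 0 
strip 25 -45 12 [-38.3943 -32.2613 -26.7137]
strip 25 22 13 [27.713  31.6612 37.984 ]
strip 45 -45 11 [-37.057  -32.4469 -30.4833]
strip 45 22 12 [28.1689 31.7137 40.2356]
scene0
-80 floor [-47.1543  34.1799] strips [(np.int64(6), np.float64(-32.1)), (np.int64(6), np.float64(30.8))]
-60 floor [-34.8359  34.
[... 297 characters left out ...]
r [-48.1971  35.1455] strips [(np.int64(8), np.float64(-32.4)), (np.int64(5), np.float64(33.9))]
hood [[75.7, -38.3], [130.2, 39.7]]
top0
-80 floor [-44.6882  48.1623] strips [(np.int64(9), np.float64(-27.9)), (np.int64(13), np.float64(37.6))]
-60 floor [-40.4517  47.7077] strips [(np.int64(11), np.float64(-27.7)), (np.int64(11), np.float64(37.1))]
-40 floor [-41.5463  46.7453] strips [(np.int64(9), np.float64(-28.3)), (np.int64(9), np.float64(36.1))]
25 floor [-41.9572  48.9933] strips [(np.int64(8), np.float64(-28.3)), (np.int64(9), np.float64(38.0))]
45 floor [-42.7587  45.3408] strips [(np.int64(9), np.float64(-28.6)), (np.int64(16), np.float64(37.8))]
hood [[72.6, -32.3], [128.0, 42.4]]
```

```bash
python3 - <<'E'
from fit import *
s=sense(); T=s['tool_pos']*1000
p=np.array([T[0],T[1],np.arctan2(s['tool_rot'][1,2],s['tool_rot'][0,2])])
for n in('scene5',):
  Q=np.load(n+'.npz')['P'].reshape(-1,3); L=loc(Q,p)
  k=(abs(L[:,1])<60)&(Q[:,2]>.08)&(Q[:,2]<.2)&(L[:,0]>-150)&(L[:,0]<90)
  for x0 in range(-120,90,12):
    for y0 in(-30,-15,0,15):
      m=k&(abs(L[:,0]-x0)<6)&(abs(L[:,1]-y0)<7.5)
      if m.sum(): print(x0,y0,m.sum(),np.sort(Q[m,2]*1000).round()[[0,m.sum()//2,-1]],end=' | ')
    print()
E
cd pics; python3 -c "
import cv2;i=cv2.imread('scene5.png')[90:190,320:430];cv2.imwrite('s5b.png',cv2.resize(i,None,fx=6,fy=6,interpolation=cv2.INTER_LANCZOS4))"
```

```text
-108 -30 4 [ 81.  93. 116.] | -108 -15 1 [128. 128. 128.] | -108 0 2 [123. 130. 130.] | -108 15 1 [129. 129. 129.] | 
-96 -30 28 [ 83. 113. 131.] | -96 -15 9 [127. 130. 133.] | -96 0 6 [127. 130. 138.] | -96 15 6 [125. 127. 132.] | 
-84 -30 28 [ 85. 111. 131.] | -84 -15 9 [126. 131. 133.] | -84 0 9 [127. 129. 135.] | -84 15 7 [126. 128. 131.] | 
-72 -30 28 [ 84. 112. 133.] | -72 -15 7 [125. 131. 133.] | -72 0 11 [123. 129. 136.] | -72 15 5 [128. 129. 131.] | 
-60 -30 29 [ 83. 111. 134.] | -60 -15 9 [123. 129. 135.] | -60 0 9 [125. 128. 136.] | -60 15 5 [125. 129. 135.] | 
-48 -30 30 [ 85. 110. 134.] | -48 -15 7 [123. 130. 133.] | -48 0 12 [125. 129. 135.] | -48 15 6 [125. 129. 132.] | 
-36 -30 29 [ 83. 109. 135.] | -36 -15 11 [127. 130. 136.] | -36 0 6 [126. 130. 133.] | -36 15 7 [125. 130. 135.] | 
-24 -30 28 [ 81. 108. 132.] | -24 -15 7 [124. 127. 130.] | -24 0 1 [131. 131. 131.] | -24 15 2 [126. 127. 127.] | 
-12 -30 19 [ 82. 111. 192.] | -12 -15 7 [ 86. 189. 197.] | -12 15 1 [129. 129. 129.] | 
0 -30 11 [ 85.  91. 114.] | 0 -15 1 [169. 169. 169.] | 0 15 1 [127. 127. 127.] | 
12 -30 44 [ 82. 130. 197.] | 12 -15 10 [ 85. 128. 194.] | 12 0 5 [126. 127. 130.] | 12 15 6 [122. 130. 169.] | 
24 -30 22 [ 83. 118. 199.] | 24 -15 18 [ 87. 119. 200.] | 24 0 11 [105. 126. 135.] | 24 15 6 [110. 125. 173.] | 
36 -15 8 [105. 107. 113.] | 36 0 8 [104. 110. 114.] | 
48 -15 7 [ 97. 112. 114.] | 48 0 7 [100. 111. 115.] | 48 15 1 [102. 102. 102.] |
```

View pics/s5b.png

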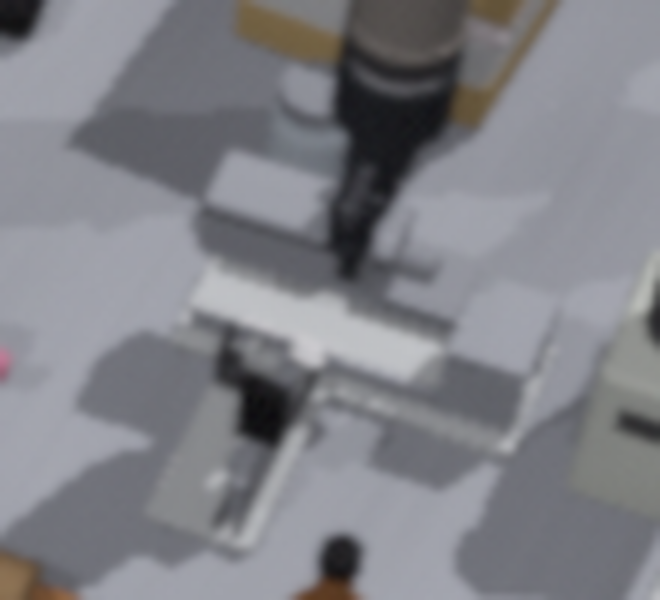

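```bash
cat > prof.py <<'E'
import sys
from fit import *
n='scene'+sys.argv[1]
s=sense(); T=s['tool_pos']*1000; print(T,s['wrist_force'])
p=np.array([T[0],T[1],np.arctan2(s['tool_rot'][1,2],s['tool_rot'][0,2])])
Q=np.load(n+'.npz')['P'].reshape(-1,3); L=loc(Q,p)
zt=float(sys.argv[2])
for x0 in range(-96,-24,12):
    m=(abs(L[:,0]-x0)<6)&(abs(L[:,1])<60)&(Q[:,2]*1000>zt-60)&(Q[:,2]*1000<zt+15)
    l=L[m];z=Q[m,2]*1000
    o=np.argsort(l[:,1]); print(x0,' '.join(f'{a:.0f}:{b:.0f}' for a,b in zip(l[o,1],z[o])))
E
python3 look.py 6 180,130,290,230 320,90,430,190; python3 prof.py 6 138
```

```text
11.3667 [0.5824 0.2887 0.1148] [ -4.717   33.5871 -35.8145  93.9061  21.7815  60.3866  48.1764] 0.051158467899883014
[585.9142 291.475  120.8909] [ 0.3707  0.4963 -2.1412]
-96 -39:124 -38:111 -37:109 -36:113 -35:126 -35:123 -35:121 -34:102 -34:135 -34:126 -34:112 -33:92 -33:108 -33:95 -33:115 -32:98 -31:136 -31:126 -31:128 -31:129 -31:85 -31:90 -30:99 -29:131 -29:109 -28:134 -27:134 -26:135 -23:136 -23:137 -22:133 -17:132 -17:137 -16:133 -15:134 -9:131 -9:132 -8:137 -7:137 -6:130 -5:132 -3:135 -3:142 -2:138 -1:135 1:136 1:139 5:133 5:138 6:135 12:135 13:136 16:134 17:135
-84 -37:140 -35:133 -35:121 -35:126 -34:119 -34:133 -34:139 -34:98 -34:92 -34:90 -33:110 -33:127 -32:94 -32:133 -32:92 -31:99 -31:102 -31:126 -31:138 -29:102 -29:104 -29:109 -29:134 -29:94 -28:116 -28:117 -27:105 -27:109 -26:137 -24:138 -24:133 -22:134 -17:134 -16:145 -15:134 -13:135 -12:138 -11:141 -10:130 -9:133 -6:133 -4:139 -1:138 -0:132 1:140 1:132 6:132 6:141 7:137 7:138 8:134 15:133 17:134 22:128
-72 -38:133 -36:138 -36:113 -35:103 -35:128 -35:126 -34:107 -34:140 -33:105 -33:121 -33:98 -33:119 -33:131 -32:122 
[... 844 characters left out ...]
-31:87 -31:113 -30:140 -30:103 -30:106 -29:103 -28:99 -28:123 -28:89 -27:112 -27:134 -26:130 -26:138 -25:136 -25:82 -21:130 -19:133 -16:138 -14:132 -14:130 -11:130 -10:135 -9:133 -8:137 -8:134 -6:140 -5:135 -3:134 -0:135 2:139 3:135 4:133 4:136 11:136 11:134 11:131 15:137 17:131 21:132
-36 -38:132 -36:128 -34:138 -34:113 -33:99 -33:123 -33:128 -32:93 -32:88 -32:128 -32:123 -31:89 -31:119 -31:108 -31:129 -30:103 -30:97 -30:99 -30:113 -29:109 -29:100 -29:103 -29:131 -28:128 -28:91 -27:109 -27:88 -25:139 -25:104 -24:134 -23:130 -23:128 -22:134 -22:138 -16:133 -15:134 -15:140 -10:133 -8:129 -6:134 -5:135 -4:131 -1:136 0:138 0:133 1:136 5:137 6:134 10:135 11:135 12:131 14:134 15:135 15:136 21:132
```

step_arm --steps '[{"grip":1,"tx":4,"ty":0,"tz":0,"yaw":0},{"grip":1,"tx":4,"ty":0,"tz":0,"yaw":0},{"grip":1,"tx":4,"ty":0,"tz":0,"yaw":0},{"grip":1,"tx":4,"ty":0,"tz":0,"yaw":0},{"grip":1,"tx":4,"ty":0,"tz":0,"yaw":0},{"grip":1,"tx":4,"ty":0,"tz":0,"yaw":0},{"grip":1,"tx":4,"ty":0,"tz":0,"yaw":0},{"grip":1,"tx":2,"ty":0,"tz":0,"yaw":0},{"grip":1,"tx":0,"ty":0,"tz":0,"yaw":0},{"grip":1,"tx":0,"ty":0,"tz":0,"yaw":0}]'

```text
time_s: 12.3
tool_pos: [0.5859, 0.2915, 0.0911]
tool_rot: [[-0.0, -0.094, 0.996], [-0.0, 0.996, 0.094], [-1.0, -0.0, -0.0]]
wrist_force: [-0.5, -0.5, -3.9]
grip_width: 0.0512
```

```bash
cat > meas.py <<'E'
import sys
from fit import *
# repeated scene captures; box + filler lateral relative to tool
k0=sys.argv[1]
for i in range(3):
    s=sense(); T=s['tool_pos']*1000
    c=shot('scene',f'm{k0}{i}.png'); Q=cloud(c).reshape(-1,3); np.savez(f'm{k0}{i}.npz',P=Q)
    p=np.array([T[0],T[1],np.radians(5.3)]); L=loc(Q,p); z=Q[:,2]*1000; zt=T[2]+16
    m=(L[:,0]>-98)&(L[:,0]<-25)&(abs(L[:,1])<60)
    top=L[m&(abs(z-zt)<7)]; side=L[m&(z<zt-12)&(z>zt-40)&(L[:,1]<-15)]
    h=L[(L[:,0]>50)&(L[:,0]<140)&(abs(L[:,1])<60)&(z>66)&(z<79)]
    st=[np.median(L[(L[:,0]>25)&(L[:,0]<50)&(abs(L[:,1]-a)<11)&(z>18)&(z<30),1]) for a in(-34,34)]
    print(T,'top y',np.percentile(top[:,1],[2,98]),'z',np.median(z[m&(abs(z-zt)<7)]),'side',np.median(side[:,1]) if len(side) else '','hood',np.percentile(h,[2,98],axis=0).tolist(),'strips',st)
E
python3 meas.py a
```

```text
[585.8544 291.5153  91.0739] top y [-33.6836  18.1522] z 107.24175154670435 side -30.54802270912748 hood [[72.46971079440742, -40.30219259534008], [125.98050029196425, 34.9371402390411]] strips [np.float64(-36.52400979110466), np.float64(33.64478067949368)]
[585.9926 291.6211  91.3145] top y [-33.0771  16.8004] z 107.11570306243334 side -30.753464086227392 hood [[71.4072676955818, -40.15421699128807], [125.55740572154195, 35.903978375734674]] strips [np.float64(-34.9782950787873), np.float64(31.990053667081543)]
[586.0722 291.649   91.4518] top y [-33.5036  19.227 ] z 106.88524123582343 side -31.082457715943008 hood [[72.48243560939117, -39.466490207974566], [125.55799153243998, 36.292704199640625]] strips [np.float64(-34.64912731336882), np.float64(30.707012023122793)]
```

step_arm --steps '[{"grip":1,"tx":4,"ty":1,"tz":0,"yaw":0},{"grip":1,"tx":4,"ty":1,"tz":0,"yaw":0},{"grip":1,"tx":4,"ty":1,"tz":0,"yaw":0},{"grip":1,"tx":4,"ty":0,"tz":0,"yaw":0},{"grip":1,"tx":4,"ty":0,"tz":0,"yaw":0},{"grip":1,"tx":3,"ty":0,"tz":0,"yaw":0},{"grip":1,"tx":1,"ty":0,"tz":0,"yaw":0},{"grip":1,"tx":0,"ty":0,"tz":0,"yaw":0},{"grip":1,"tx":0,"ty":0,"tz":0,"yaw":0},{"grip":1,"tx":0,"ty":0,"tz":0,"yaw":0}]'

```text
time_s: 13.28
tool_pos: [0.5859, 0.2946, 0.0675]
tool_rot: [[0.001, -0.094, 0.996], [0.0, 0.996, 0.094], [-1.0, 0.0, 0.001]]
wrist_force: [-0.3, 0.3, -4.0]
grip_width: 0.051
```

```bash
python3 meas.py b; python3 look.py 7 180,130,290,230 330,120,420,190
```

```text
[585.8678 294.5897  67.5431] top y [-33.3699  19.1481] z 83.22439184481567 side -31.161122195562726 hood [[71.32830470883441, -44.11541701440027], [125.38665475362642, 33.415626017469286]] strips [np.float64(-39.19538401195088), np.float64(28.373557829791974)]
[585.8246 294.5895  67.5502] top y [-32.6199  18.6271] z 82.92036347953346 side -31.261349095665068 hood [[71.43157817703947, -43.15035440838497], [125.15490923957515, 34.77983778576426]] strips [np.float64(-38.401560608129245), np.float64(26.955331555109815)]
[585.8311 294.5758  67.5557] top y [-34.8439  18.9005] z 83.22457500026914 side -31.100765459253964 hood [[71.90592101348786, -45.45666147063489], [125.1383279189604, 33.2485013785241]] strips [np.float64(-38.75694842411311), np.float64(25.562448801223024)]
13.4333 [0.5858 0.2946 0.0675] [ -6.0523  36.7514 -34.4318  95.471   24.285   55.3908  46.2036] 0.05121418832798045
```

View pics/scene7c.png

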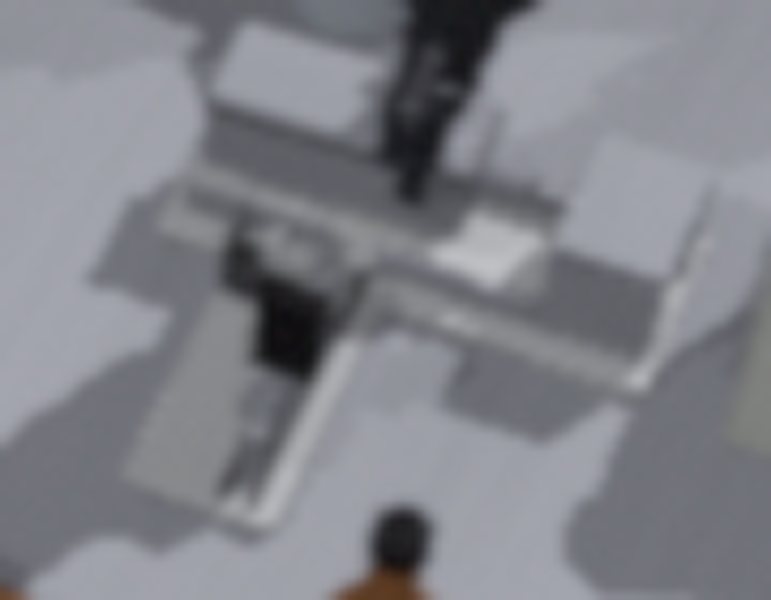

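View pics/top7c.png

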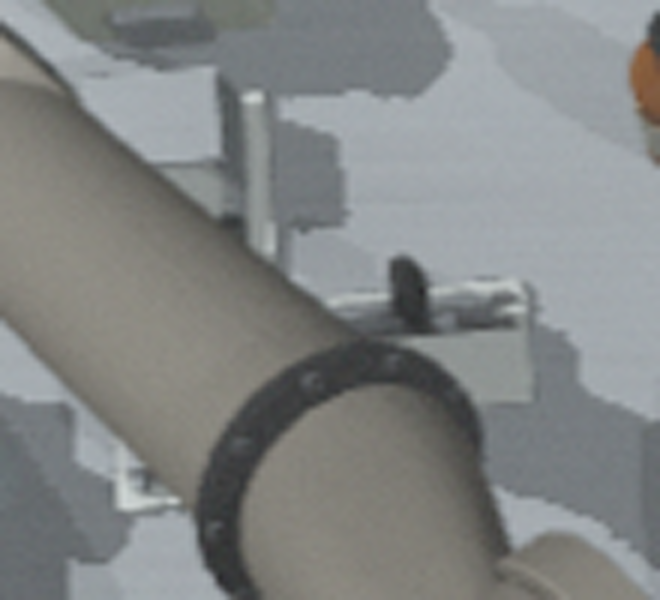

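step_arm --steps '[{"grip":1,"tx":2,"ty":0,"tz":0,"yaw":0},{"grip":1,"tx":2,"ty":0,"tz":0,"yaw":0},{"grip":1,"tx":2,"ty":0,"tz":0,"yaw":0},{"grip":1,"tx":2,"ty":0,"tz":0,"yaw":0},{"grip":1,"tx":2,"ty":0,"tz":0,"yaw":0},{"grip":1,"tx":2,"ty":0,"tz":0,"yaw":0},{"grip":1,"tx":1,"ty":0,"tz":0,"yaw":0},{"grip":1,"tx":0,"ty":0,"tz":0,"yaw":0},{"grip":1,"tx":0,"ty":0,"tz":0,"yaw":0},{"grip":1,"tx":0,"ty":0,"tz":0,"yaw":0}]'

```text
time_s: 14.37
tool_pos: [0.5857, 0.2946, 0.0544]
tool_rot: [[0.0, -0.094, 0.996], [0.0, 0.996, 0.094], [-1.0, 0.0, 0.0]]
wrist_force: [-0.2, -0.6, -2.5]
grip_width: 0.0511
```

step_arm --steps '[{"grip":1,"tx":2,"ty":0,"tz":0,"yaw":0},{"grip":1,"tx":2,"ty":0,"tz":0,"yaw":0},{"grip":1,"tx":2,"ty":0,"tz":0,"yaw":0},{"grip":1,"tx":1,"ty":0,"tz":0,"yaw":0},{"grip":1,"tx":1,"ty":0,"tz":0,"yaw":0},{"grip":1,"tx":1,"ty":0,"tz":0,"yaw":0},{"grip":1,"tx":0,"ty":0,"tz":0,"yaw":0},{"grip":1,"tx":0,"ty":0,"tz":0,"yaw":0},{"grip":1,"tx":0,"ty":0,"tz":0,"yaw":0},{"grip":1,"tx":0,"ty":0,"tz":0,"yaw":0}]'

```text
time_s: 15.2
tool_pos: [0.5857, 0.2945, 0.0454]
tool_rot: [[0.0, -0.094, 0.996], [0.0, 0.996, 0.094], [-1.0, 0.0, 0.0]]
wrist_force: [-0.1, -0.1, -3.4]
grip_width: 0.0512
```

```bash
python3 meas.py c; python3 look.py 8 180,130,290,230 330,120,420,190
```

```text
[585.7224 294.5266  45.3724] top y [-34.0163  17.8718] z 60.98414614910752 side -30.831183319898436 hood [[72.30927772099213, -43.498756558534716], [125.70854867733856, 34.204058557214665]] strips [np.float64(-38.07725008219548), np.float64(30.067045829551482)]
[585.722  294.5047  45.359 ] top y [-34.3123  19.0178] z 60.710857373419074 side -32.17199043720944 hood [[72.01933659410413, -42.828875015793855], [125.71831782073058, 33.20972893657911]] strips [np.float64(-37.72123828206686), np.float64(30.261755361175076)]
[585.6946 294.4973  45.3408] top y [-34.3529  19.2119] z 61.26244530070713 side -31.3001949405743 hood [[72.51853415164963, -42.39070416748972], [125.25752525255368, 35.162601605703365]] strips [np.float64(-36.05220200303459), np.float64(28.88945112337221)]
15.35 [0.5857 0.2945 0.0453] [ -6.5721  38.2607 -33.6944  96.1368  25.3466  53.3946  45.4233] 0.05139103686549234
```

View pics/scene8c.png

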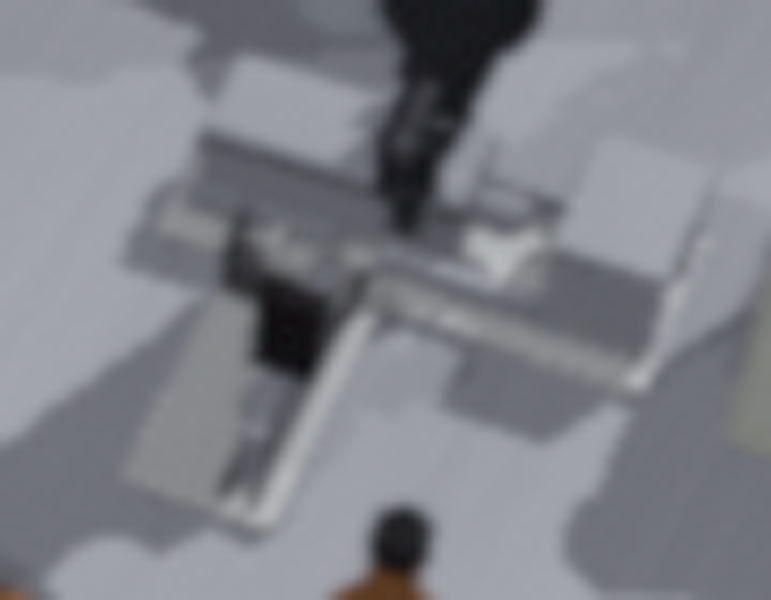

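step_arm --steps '[{"grip":1,"tx":1,"ty":0,"tz":0,"yaw":0},{"grip":1,"tx":0,"ty":0,"tz":0,"yaw":0},{"grip":-0.4,"tx":0,"ty":0,"tz":0,"yaw":0},{"grip":-0.4,"tx":0,"ty":0,"tz":0,"yaw":0},{"grip":-0.4,"tx":0,"ty":0,"tz":0,"yaw":0},{"grip":-0.4,"tx":0,"ty":0,"tz":0,"yaw":0},{"grip":-0.4,"tx":0,"ty":0,"tz":0,"yaw":0},{"grip":-0.4,"tx":0,"ty":0,"tz":0,"yaw":0},{"grip":-0.4,"tx":0,"ty":0,"tz":0,"yaw":0},{"grip":-0.4,"tx":0,"ty":0,"tz":0,"yaw":0}]'

```text
time_s: 16.28
tool_pos: [0.5857, 0.2945, 0.0443]
tool_rot: [[0.0, -0.094, 0.996], [-0.0, 0.996, 0.094], [-1.0, -0.0, 0.0]]
wrist_force: [0.9, 0.4, 0.7]
grip_width: 0.0596
```

step_arm --steps '[{"grip":-0.4,"tx":-10,"ty":0,"tz":0,"yaw":0},{"grip":-0.4,"tx":-20,"ty":0,"tz":0,"yaw":0},{"grip":-0.4,"tx":-25,"ty":0,"tz":0,"yaw":0},{"grip":-0.4,"tx":-25,"ty":0,"tz":0,"yaw":0},{"grip":1,"tx":0,"ty":0,"tz":-20,"yaw":0},{"grip":1,"tx":0,"ty":0,"tz":-30,"yaw":0},{"grip":1,"tx":0,"ty":0,"tz":-30,"yaw":0},{"grip":1,"tx":0,"ty":0,"tz":-30,"yaw":0},{"grip":1,"tx":0,"ty":0,"tz":-20,"yaw":0},{"grip":1,"tx":0,"ty":0,"tz":-5,"yaw":0}]'

```text
time_s: 17.12
tool_pos: [0.4475, 0.2818, 0.1248]
tool_rot: [[-0.001, -0.098, 0.995], [-0.002, 0.995, 0.098], [-1.0, -0.002, -0.001]]
wrist_force: [-0.8, -1.1, 0.2]
grip_width: 0.0001
```

```bash
python3 look.py 9 180,130,290,230 330,120,420,190; python3 - <<'E'
from fit import *
p=np.array([585.7,294.5,np.radians(5.3)])
for n,b in(('scene9',-1.8),('top9',.8)):
    Q=np.load(n+'.npz')['P'].reshape(-1,3); L=loc(Q,p); z=Q[:,2]*1000-b
    m=(L[:,0]>-125)&(L[:,0]<45)&(abs(L[:,1])<45)&(abs(z-62)<6)
    if m.sum()>5:
        r=cv2.minAreaRect(L[m].astype(np.float32)); print(n,m.sum(),r,np.median(z[m]),np.percentile(L[m],[1,99],axis=0).tolist())
E
```

```text
17.1167 [0.4475 0.2818 0.1248] [ -3.8318  21.6715 -40.1255 110.8298  17.2344  53.6605  43.2587] 7.134191089837757e-05
scene9 303 ((-39.08929443359375, -8.07994270324707), (129.03506469726562, 59.215145111083984), 0.005221204832196236) 61.41454257196741 [[-102.25108386946928, -35.641744884259246], [25.024987274019153, 20.930015484298877]]
top9 555 ((-40.756187438964844, -1.7634353637695312), (128.94554138183594, 53.115814208984375), 1.8635834455490112) 61.5918852864549 [[-101.64050841414704, -28.40862544092728], [21.807638743031045, 23.02536619125273]]
```

View pics/scene9c.png

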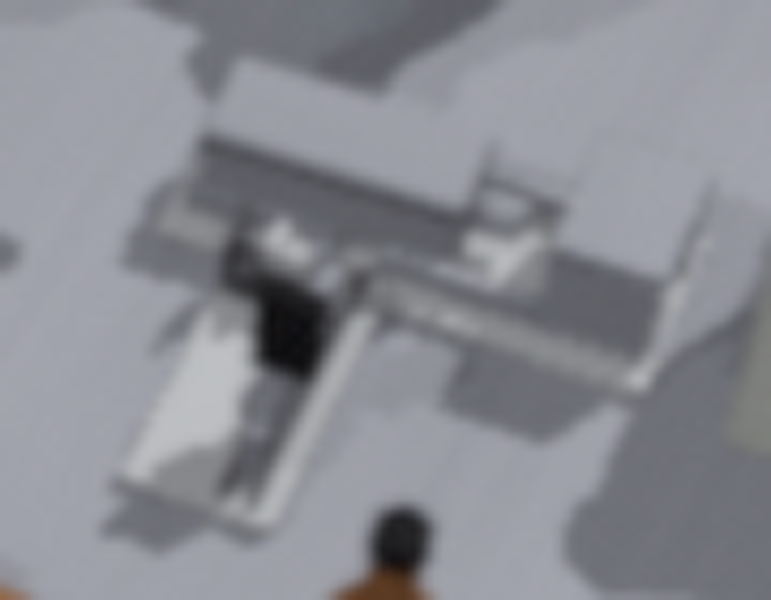

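View pics/top9c.png

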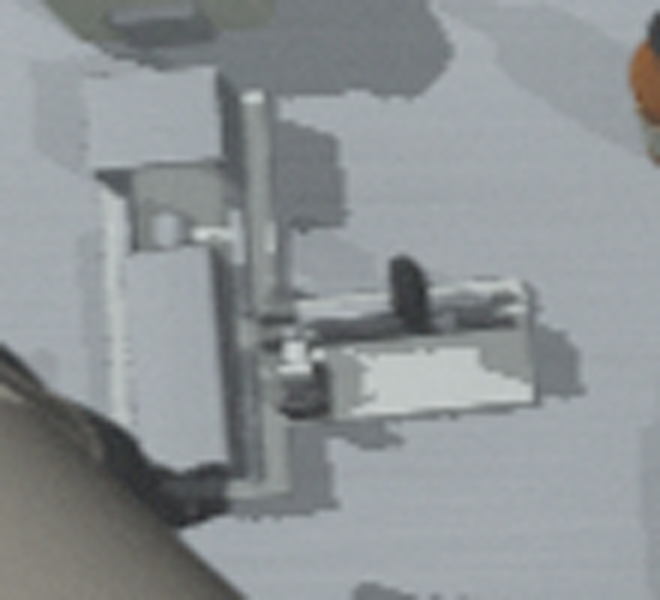

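step_arm --steps '[{"grip":1,"tx":15,"ty":0,"tz":0,"yaw":0},{"grip":1,"tx":18,"ty":0,"tz":0,"yaw":0},{"grip":1,"tx":16,"ty":0,"tz":0,"yaw":0},{"grip":1,"tx":12,"ty":0,"tz":0,"yaw":0},{"grip":1,"tx":10,"ty":0,"tz":0,"yaw":0},{"grip":1,"tx":7,"ty":0,"tz":0,"yaw":0},{"grip":1,"tx":3,"ty":0,"tz":0,"yaw":0},{"grip":1,"tx":0,"ty":0,"tz":4,"yaw":0},{"grip":1,"tx":0,"ty":0,"tz":5,"yaw":0},{"grip":1,"tx":0,"ty":0,"tz":5,"yaw":0}]'

```text
time_s: 18.05
tool_pos: [0.4664, 0.2836, 0.044]
tool_rot: [[0.002, -0.094, 0.996], [0.001, 0.996, 0.094], [-1.0, 0.001, 0.002]]
wrist_force: [0.4, 0.8, -0.3]
grip_width: 0.0004
```

step_arm --steps '[{"grip":1,"tx":0,"ty":0,"tz":4,"yaw":0},{"grip":1,"tx":0,"ty":0,"tz":4,"yaw":0},{"grip":1,"tx":0,"ty":0,"tz":4,"yaw":0},{"grip":1,"tx":0,"ty":0,"tz":4,"yaw":0},{"grip":1,"tx":0,"ty":0,"tz":4,"yaw":0},{"grip":1,"tx":0,"ty":0,"tz":4,"yaw":0},{"grip":1,"tx":0,"ty":0,"tz":4,"yaw":0},{"grip":1,"tx":0,"ty":0,"tz":4,"yaw":0},{"grip":1,"tx":0,"ty":0,"tz":4,"yaw":0},{"grip":1,"tx":0,"ty":0,"tz":4,"yaw":0}]'

```text
time_s: 18.88
tool_pos: [0.5037, 0.2872, 0.0435]
tool_rot: [[-0.003, -0.095, 0.996], [-0.001, 0.996, 0.095], [-1.0, -0.001, -0.003]]
wrist_force: [-5.9, 0.2, 4.7]
grip_width: 0.0
```

step_arm --steps '[{"grip":1,"tx":0,"ty":0,"tz":4,"yaw":0},{"grip":1,"tx":0,"ty":0,"tz":4,"yaw":0},{"grip":1,"tx":0,"ty":0,"tz":4,"yaw":0},{"grip":1,"tx":0,"ty":0,"tz":4,"yaw":0},{"grip":1,"tx":0,"ty":0,"tz":4,"yaw":0},{"grip":1,"tx":0,"ty":0,"tz":4,"yaw":0},{"grip":1,"tx":0,"ty":0,"tz":4,"yaw":0},{"grip":1,"tx":0,"ty":0,"tz":4,"yaw":0},{"grip":1,"tx":0,"ty":0,"tz":3,"yaw":0},{"grip":1,"tx":0,"ty":0,"tz":2,"yaw":0}]'

```text
time_s: 19.72
tool_pos: [0.5412, 0.2907, 0.0435]
tool_rot: [[-0.001, -0.094, 0.996], [-0.0, 0.996, 0.094], [-1.0, -0.0, -0.001]]
wrist_force: [-4.0, -0.7, 4.3]
grip_width: 0.0002
```

```bash
python3 look.py 10 180,130,290,230 330,120,420,190
```

```text
19.7167 [0.5412 0.2907 0.0435] [ -6.5591  35.165  -34.5319 102.2073  24.975   50.5252  42.9777] 0.00019137667591464174
```

View pics/scene10c.png

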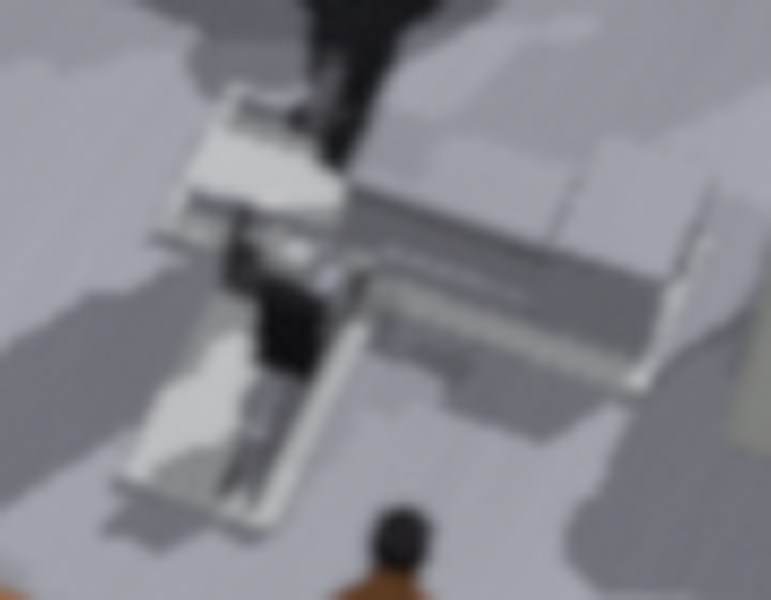

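step_arm --steps '[{"grip":1,"tx":0,"ty":0,"tz":2,"yaw":0},{"grip":1,"tx":0,"ty":0,"tz":2,"yaw":0},{"grip":1,"tx":0,"ty":0,"tz":2,"yaw":0},{"grip":1,"tx":0,"ty":0,"tz":2,"yaw":0},{"grip":1,"tx":0,"ty":0,"tz":2,"yaw":0},{"grip":1,"tx":0,"ty":0,"tz":2,"yaw":0},{"grip":1,"tx":0,"ty":0,"tz":2,"yaw":0},{"grip":1,"tx":0,"ty":0,"tz":2,"yaw":0},{"grip":1,"tx":0,"ty":0,"tz":2,"yaw":0},{"grip":1,"tx":0,"ty":0,"tz":0,"yaw":0}]'

```text
time_s: 20.65
tool_pos: [0.5599, 0.292, 0.0433]
tool_rot: [[0.0, -0.094, 0.996], [-0.0, 0.996, 0.094], [-1.0, -0.0, 0.0]]
wrist_force: [-3.4, -0.2, 2.7]
grip_width: -0.0001
```

step_arm --steps '[{"grip":1,"tx":0,"ty":0,"tz":1,"yaw":0},{"grip":1,"tx":0,"ty":0,"tz":1,"yaw":0},{"grip":1,"tx":0,"ty":0,"tz":1,"yaw":0},{"grip":1,"tx":0,"ty":0,"tz":1,"yaw":0},{"grip":1,"tx":0,"ty":0,"tz":1,"yaw":0},{"grip":1,"tx":0,"ty":0,"tz":1,"yaw":0},{"grip":1,"tx":0,"ty":0,"tz":0,"yaw":0},{"grip":1,"tx":0,"ty":0,"tz":0,"yaw":0},{"grip":1,"tx":0,"ty":0,"tz":0,"yaw":0},{"grip":1,"tx":0,"ty":0,"tz":0,"yaw":0}]'

```text
time_s: 21.48
tool_pos: [0.5642, 0.2924, 0.0432]
tool_rot: [[-0.003, -0.094, 0.996], [-0.001, 0.996, 0.094], [-1.0, -0.001, -0.003]]
wrist_force: [-7.7, -0.7, 6.5]
grip_width: 0.0001
```

step_arm --steps '[{"grip":1,"tx":0,"ty":0,"tz":1,"yaw":0},{"grip":1,"tx":0,"ty":0,"tz":1,"yaw":0},{"grip":1,"tx":0,"ty":0,"tz":1,"yaw":0},{"grip":1,"tx":0,"ty":0,"tz":0,"yaw":0},{"grip":1,"tx":0,"ty":0,"tz":0,"yaw":0},{"grip":1,"tx":0,"ty":0,"tz":0,"yaw":0},{"grip":1,"tx":0,"ty":0,"tz":0,"yaw":0},{"grip":1,"tx":0,"ty":0,"tz":0,"yaw":0},{"grip":1,"tx":0,"ty":0,"tz":0,"yaw":0},{"grip":1,"tx":0,"ty":0,"tz":0,"yaw":0}]'

```text
time_s: 22.32
tool_pos: [0.5642, 0.2924, 0.0431]
tool_rot: [[-0.008, -0.095, 0.995], [-0.004, 0.995, 0.095], [-1.0, -0.003, -0.009]]
wrist_force: [-14.3, -2.8, 11.7]
grip_width: -0.0003
```

```bash
python3 look.py 11 180,130,290,230 330,120,420,190
```

```text
22.3167 [0.5642 0.2924 0.0431] [ -6.5457  37.0953 -34.1443  98.7568  25.1422  52.5368  44.3854] -0.0002780049330741491
```

View pics/scene11c.png

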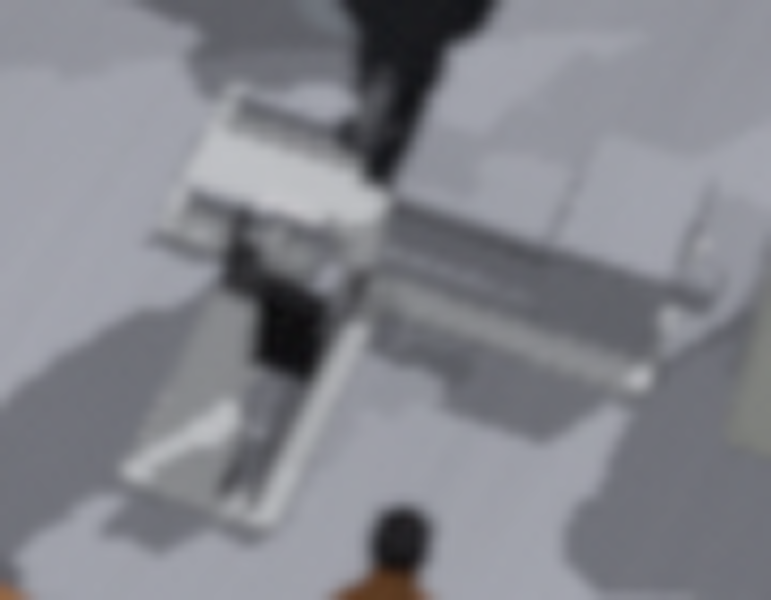

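step_arm --steps '[{"grip":1,"tx":0,"ty":0,"tz":-3,"yaw":0},{"grip":1,"tx":0,"ty":0,"tz":-8,"yaw":0},{"grip":1,"tx":0,"ty":0,"tz":-14,"yaw":0},{"grip":1,"tx":-15,"ty":0,"tz":-10,"yaw":0},{"grip":1,"tx":-25,"ty":0,"tz":-10,"yaw":0},{"grip":1,"tx":-30,"ty":0,"tz":-10,"yaw":0},{"grip":1,"tx":-30,"ty":0,"tz":-20,"yaw":0},{"grip":1,"tx":-20,"ty":0,"tz":-20,"yaw":0},{"grip":1,"tx":0,"ty":0,"tz":-20,"yaw":0},{"grip":1,"tx":0,"ty":0,"tz":0,"yaw":0}]'

```text
time_s: 23.25
tool_pos: [0.4527, 0.2825, 0.1649]
tool_rot: [[0.004, -0.096, 0.995], [0.0, 0.995, 0.096], [-1.0, -0.0, 0.004]]
wrist_force: [0.2, -0.2, 0.5]
grip_width: -0.0001
```

```bash
python3 look.py 12 180,130,290,230 330,120,420,190; cat > home.py <<'E'
import sys
from fit import *
p=np.array([585.7,294.5,np.radians(5.3)])
for n,b in(('scene'+sys.argv[1],-1.8),('top'+sys.argv[1],.8)):
    Q=np.load(n+'.npz')['P'].reshape(-1,3); L=loc(Q,p); z=Q[:,2]*1000-b
    B=L[(L[:,0]>-125)&(L[:,0]<68)&(abs(L[:,1]+5)<22)&(abs(z-62)<5)]
    H=L[(L[:,0]>55)&(L[:,0]<150)&(abs(L[:,1]+5)<22)&(abs(z-74)<5)]
    N=L[(L[:,0]>125)&(L[:,0]<170)&(abs(L[:,1]+3)<18)&(z>28)&(z<60)]
    print(n,'box',len(B),np.percentile(B[:,0],[1,4,96]),'hood',np.percentile(H[:,0],[1,4,96,99]),'noz',len(N),np.percentile(N[:,0],[50,95,99]) if len(N) else '')
E
python3 home.py 12
```

```text
23.25 [0.4527 0.2825 0.1649] [ -2.2748  19.0509 -41.3851 108.2896  14.9321  57.9017  45.4424] -0.00014219266550596495
scene12 box 139 [-7.5944 -5.2237 63.8188] hood [ 72.0727  74.445  125.228  126.6635] noz 33 [136.0301 163.3663 165.6982]
top12 box 289 [-10.7492  -8.3388  65.0496] hood [ 69.1604  70.4647 122.7757 124.0044] noz 61 [159.9204 166.9319 169.0933]
```

View pics/top12c.png

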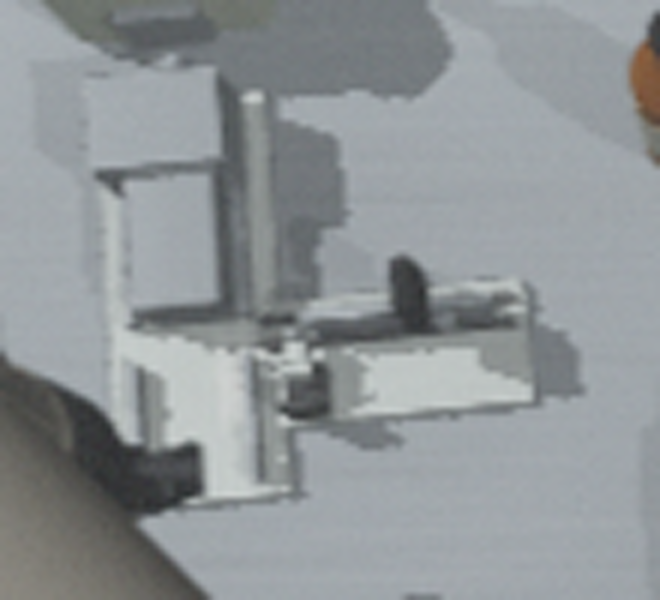

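View pics/scene12c.png

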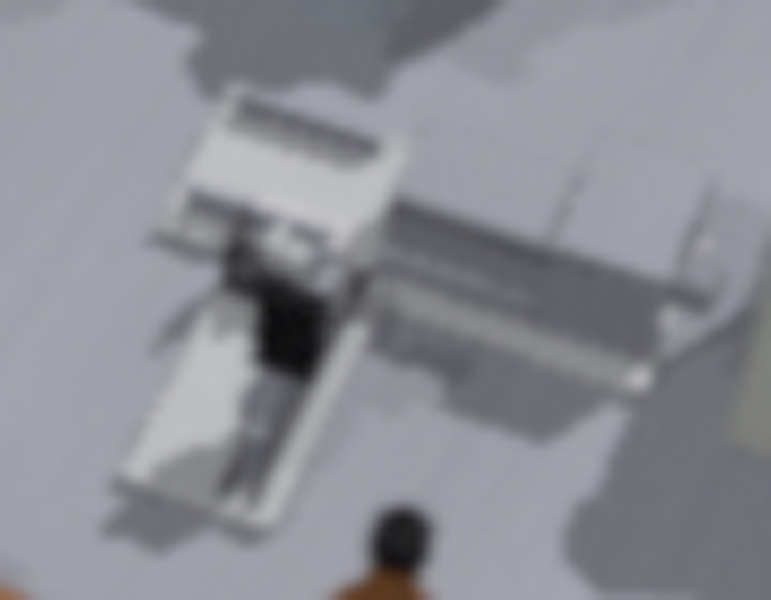

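step_arm --steps '[{"grip":1,"tx":0,"ty":-12,"tz":7,"yaw":0},{"grip":1,"tx":0,"ty":-24,"tz":15,"yaw":0},{"grip":1,"tx":0,"ty":-24,"tz":15,"yaw":0},{"grip":1,"tx":0,"ty":-24,"tz":15,"yaw":0},{"grip":1,"tx":0,"ty":-24,"tz":15,"yaw":0},{"grip":1,"tx":0,"ty":-24,"tz":15,"yaw":0},{"grip":1,"tx":0,"ty":-24,"tz":15,"yaw":0},{"grip":1,"tx":0,"ty":-20,"tz":12,"yaw":0},{"grip":1,"tx":0,"ty":-9,"tz":6,"yaw":0},{"grip":1,"tx":0,"ty":0,"tz":0,"yaw":0}]'

```text
time_s: 24.18
tool_pos: [0.5885, 0.1048, 0.1621]
tool_rot: [[0.0, -0.088, 0.996], [-0.001, 0.996, 0.088], [-1.0, -0.001, 0.0]]
wrist_force: [-1.2, 0.6, -0.8]
grip_width: -0.0
```

step_arm --steps '[{"grip":1,"tx":10,"ty":0,"tz":0,"yaw":0},{"grip":1,"tx":15,"ty":0,"tz":0,"yaw":0},{"grip":1,"tx":15,"ty":0,"tz":0,"yaw":0},{"grip":1,"tx":15,"ty":0,"tz":0,"yaw":0},{"grip":1,"tx":10,"ty":0,"tz":0,"yaw":0},{"grip":1,"tx":10,"ty":0,"tz":0,"yaw":0},{"grip":1,"tx":5,"ty":0,"tz":0,"yaw":0},{"grip":1,"tx":0,"ty":0,"tz":0,"yaw":0},{"grip":1,"tx":0,"ty":0,"tz":0,"yaw":0},{"grip":1,"tx":0,"ty":0,"tz":0,"yaw":0}]'

```text
time_s: 25.02
tool_pos: [0.5867, 0.1091, 0.084]
tool_rot: [[0.001, -0.094, 0.996], [0.0, 0.996, 0.094], [-1.0, 0.0, 0.001]]
wrist_force: [-0.0, 0.0, -0.2]
grip_width: -0.0002
```

```bash
python3 look.py 13 200,130,310,230 330,120,420,190
```

```text
25.0167 [0.5867 0.1091 0.084 ] [ 11.078   30.0077 -33.6846 103.5886  20.4852  52.4798  63.6976] -0.00016333782298018565
```

View pics/top13c.png

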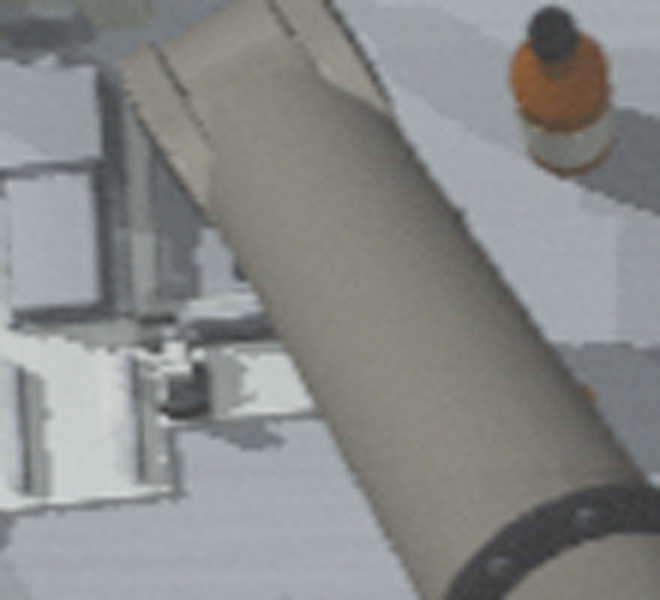

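View pics/scene13c.png

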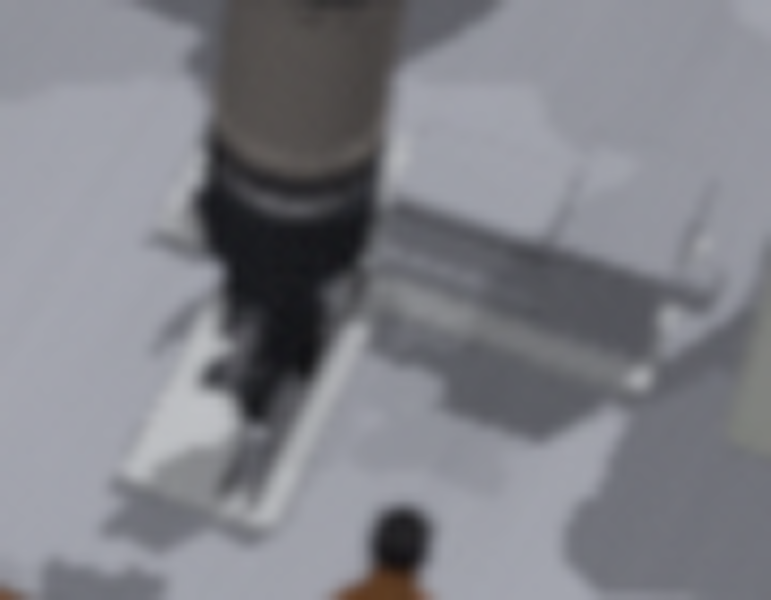

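step_arm --steps '[{"grip":1,"tx":0,"ty":4,"tz":0,"yaw":0},{"grip":1,"tx":0,"ty":4,"tz":0,"yaw":0},{"grip":1,"tx":0,"ty":4,"tz":0,"yaw":0},{"grip":1,"tx":0,"ty":4,"tz":0,"yaw":0},{"grip":1,"tx":0,"ty":4,"tz":0,"yaw":0},{"grip":1,"tx":0,"ty":4,"tz":0,"yaw":0},{"grip":1,"tx":0,"ty":4,"tz":0,"yaw":0},{"grip":1,"tx":0,"ty":4,"tz":0,"yaw":0},{"grip":1,"tx":0,"ty":4,"tz":0,"yaw":0},{"grip":1,"tx":0,"ty":4,"tz":0,"yaw":0}]'

```text
time_s: 25.95
tool_pos: [0.5826, 0.1447, 0.0833]
tool_rot: [[-0.001, -0.092, 0.996], [-0.006, 0.996, 0.092], [-1.0, -0.006, -0.002]]
wrist_force: [-0.5, -7.5, 5.2]
grip_width: -0.0002
```

step_arm --steps '[{"grip":1,"tx":0,"ty":4,"tz":0,"yaw":0},{"grip":1,"tx":0,"ty":4,"tz":0,"yaw":0},{"grip":1,"tx":0,"ty":4,"tz":0,"yaw":0},{"grip":1,"tx":0,"ty":4,"tz":0,"yaw":0},{"grip":1,"tx":0,"ty":4,"tz":0,"yaw":0},{"grip":1,"tx":0,"ty":4,"tz":0,"yaw":0},{"grip":1,"tx":0,"ty":4,"tz":0,"yaw":0},{"grip":1,"tx":0,"ty":4,"tz":0,"yaw":0},{"grip":1,"tx":0,"ty":4,"tz":0,"yaw":0},{"grip":1,"tx":0,"ty":4,"tz":0,"yaw":0}]'

```text
time_s: 26.78
tool_pos: [0.5788, 0.1844, 0.0833]
tool_rot: [[-0.001, -0.092, 0.996], [-0.006, 0.996, 0.092], [-1.0, -0.006, -0.002]]
wrist_force: [-1.1, -6.9, 4.2]
grip_width: 0.0001
```

```bash
python3 look.py 14 200,130,310,230 330,120,420,190
```

```text
26.7833 [0.5788 0.1844 0.0833] [  3.5972  31.2048 -33.8518 101.8719  21.3893  53.6275  55.87  ] 7.860952904983967e-05
```

View pics/scene14c.png

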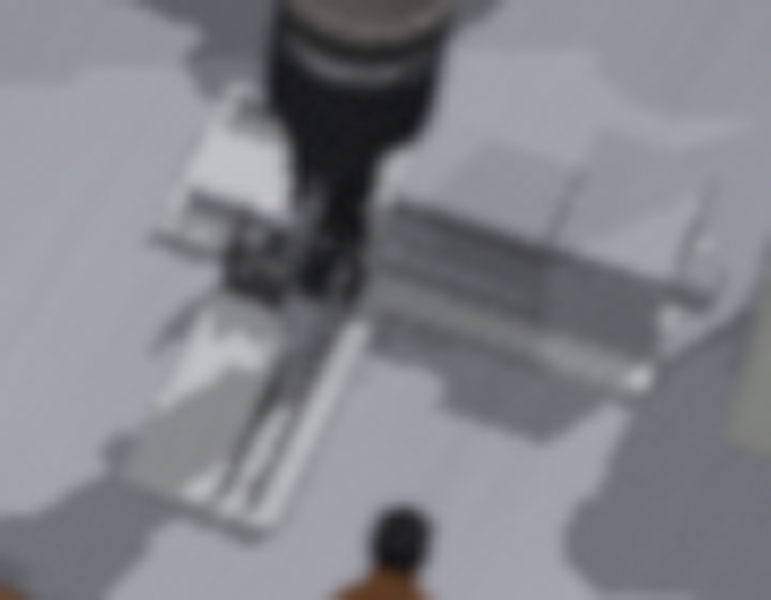

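step_arm --steps '[{"grip":1,"tx":0,"ty":4,"tz":0,"yaw":0},{"grip":1,"tx":0,"ty":4,"tz":0,"yaw":0},{"grip":1,"tx":0,"ty":4,"tz":0,"yaw":0},{"grip":1,"tx":0,"ty":4,"tz":0,"yaw":0},{"grip":1,"tx":0,"ty":4,"tz":0,"yaw":0},{"grip":1,"tx":0,"ty":4,"tz":0,"yaw":0},{"grip":1,"tx":0,"ty":4,"tz":0,"yaw":0},{"grip":1,"tx":0,"ty":4,"tz":0,"yaw":0},{"grip":1,"tx":0,"ty":2,"tz":0,"yaw":0},{"grip":1,"tx":0,"ty":2,"tz":0,"yaw":0}]'

```text
time_s: 27.72
tool_pos: [0.5761, 0.2135, 0.0833]
tool_rot: [[-0.003, -0.088, 0.996], [-0.017, 0.996, 0.088], [-1.0, -0.017, -0.004]]
wrist_force: [-2.8, -18.8, 11.5]
grip_width: 0.0
```

```bash
python3 look.py 15 200,130,310,230 330,120,420,190; cat > gate.py <<'E'
import sys
from fit import *
s=sense();O=np.array([573.8,223.1,np.radians(5.3)])
print('tool filler',loc(s['tool_pos'][None],O),s['wrist_force'])
for n,b in (('scene',-1.8),('top',.8)):
    Q=np.load(n+sys.argv[1]+'.npz')['P'].reshape(-1,3); L=loc(Q,O); z=Q[:,2]*1000-b
    m=(abs(L[:,0])<22)&(abs(L[:,1])<110)&(abs(z-105)<5); print(n,'handle',m.sum(),np.percentile(L[m],[3,50,97],axis=0).tolist() if m.sum() else '')
    m=(abs(L[:,0])<7)&(L[:,1]<120)&(L[:,1]>-140)&(abs(z-52)<4); print(n,'plate',m.sum(),np.percentile(L[m,1],[2,98]) if m.sum() else '')
E
python3 gate.py 15;python3 gate.py 0
```

```text
27.7167 [0.5761 0.2135 0.0833] [  0.3051  31.9431 -33.6409 100.6279  22.037   54.6599  52.5507] 4.6369757643204186e-05
tool filler [[ 1.3632 -9.2156]] [ -2.042  -17.2369  10.7115]
scene handle 2 [[14.272023310830729, -17.633519801914204], [14.392194969480537, -6.602039715210789], [14.512366628130344, 4.429440371492624]]
scene plate 10 [-35.15    51.1841]
top handle 0 
top plate 0 
tool filler [[ 1.3632 -9.2156]] [ -2.042  -17.2369  10.7115]
scene handle 29 [[-15.557774532721684, -82.88646734757276], [0.22160806001248723, -76.50266509810285], [13.890501145590635, -65.30404764344345]]
scene plate 21 [-114.1371  -11.7256]
top handle 41 [[-16.780320411996975, -75.47517481650527], [-2.530792785392367, -69.43325603918228], [10.776319690090489, -62.559525715707046]]
top plate 61 [-107.7988   -1.516 ]
```

View pics/scene15c.png

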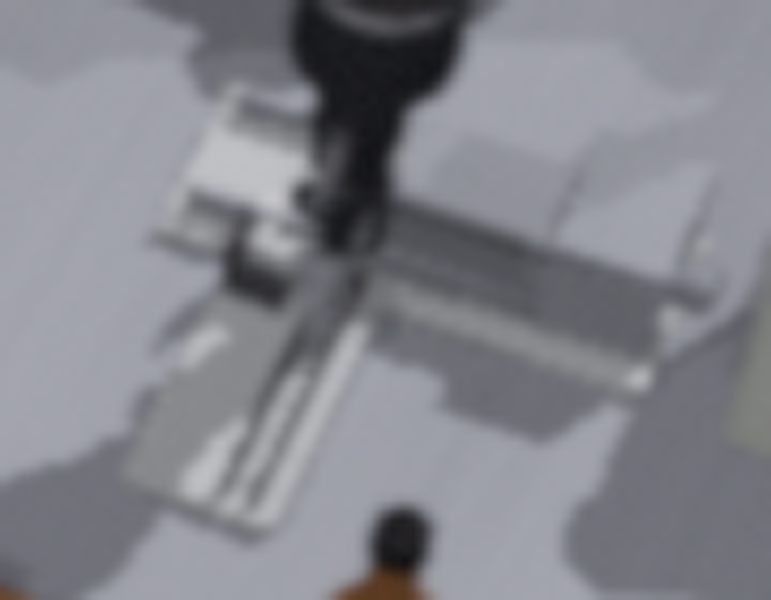

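step_arm --steps '[{"grip":1,"tx":0,"ty":1,"tz":0,"yaw":0},{"grip":1,"tx":0,"ty":1,"tz":0,"yaw":0},{"grip":1,"tx":0,"ty":1,"tz":0,"yaw":0},{"grip":1,"tx":0,"ty":1,"tz":0,"yaw":0},{"grip":1,"tx":0,"ty":1,"tz":0,"yaw":0},{"grip":1,"tx":0,"ty":1,"tz":0,"yaw":0},{"grip":1,"tx":0,"ty":0,"tz":0,"yaw":0},{"grip":1,"tx":0,"ty":0,"tz":0,"yaw":0},{"grip":1,"tx":0,"ty":0,"tz":0,"yaw":0},{"grip":1,"tx":0,"ty":0,"tz":0,"yaw":0}]'

```text
time_s: 28.65
tool_pos: [0.5751, 0.2237, 0.0833]
tool_rot: [[-0.002, -0.09, 0.996], [-0.01, 0.996, 0.09], [-1.0, -0.01, -0.003]]
wrist_force: [-2.6, -11.2, 7.7]
grip_width: -0.0001
```

step_arm --steps '[{"grip":1,"tx":0,"ty":1,"tz":0,"yaw":0},{"grip":1,"tx":0,"ty":1,"tz":0,"yaw":0},{"grip":1,"tx":0,"ty":1,"tz":0,"yaw":0},{"grip":1,"tx":0,"ty":1,"tz":0,"yaw":0},{"grip":1,"tx":0,"ty":1,"tz":0,"yaw":0},{"grip":1,"tx":0,"ty":0,"tz":0,"yaw":0},{"grip":1,"tx":0,"ty":0,"tz":0,"yaw":0},{"grip":1,"tx":0,"ty":0,"tz":0,"yaw":0},{"grip":1,"tx":0,"ty":0,"tz":0,"yaw":0},{"grip":1,"tx":0,"ty":0,"tz":0,"yaw":0}]'

```text
time_s: 29.48
tool_pos: [0.5743, 0.2317, 0.0832]
tool_rot: [[-0.001, -0.092, 0.996], [-0.006, 0.996, 0.092], [-1.0, -0.006, -0.002]]
wrist_force: [-1.4, -7.0, 3.8]
grip_width: 0.0005
```

step_arm --steps '[{"grip":1,"tx":0,"ty":1,"tz":0,"yaw":0},{"grip":1,"tx":0,"ty":1,"tz":0,"yaw":0},{"grip":1,"tx":0,"ty":1,"tz":0,"yaw":0},{"grip":1,"tx":0,"ty":1,"tz":0,"yaw":0},{"grip":1,"tx":0,"ty":0,"tz":0,"yaw":0},{"grip":1,"tx":0,"ty":0,"tz":0,"yaw":0},{"grip":1,"tx":0,"ty":0,"tz":0,"yaw":0},{"grip":1,"tx":0,"ty":0,"tz":0,"yaw":0},{"grip":1,"tx":0,"ty":0,"tz":0,"yaw":0},{"grip":1,"tx":0,"ty":0,"tz":0,"yaw":0}]'

```text
time_s: 30.32
tool_pos: [0.5743, 0.2322, 0.0832]
tool_rot: [[-0.002, -0.09, 0.996], [-0.011, 0.996, 0.09], [-1.0, -0.011, -0.003]]
wrist_force: [-1.1, -11.5, 7.9]
grip_width: -0.0002
```

step_arm --steps '[{"grip":1,"tx":0,"ty":1,"tz":0,"yaw":0},{"grip":1,"tx":0,"ty":1,"tz":0,"yaw":0},{"grip":1,"tx":0,"ty":1,"tz":0,"yaw":0},{"grip":1,"tx":0,"ty":1,"tz":0,"yaw":0},{"grip":1,"tx":0,"ty":1,"tz":0,"yaw":0},{"grip":1,"tx":0,"ty":0,"tz":0,"yaw":0},{"grip":1,"tx":0,"ty":0,"tz":0,"yaw":0},{"grip":1,"tx":0,"ty":0,"tz":0,"yaw":0},{"grip":1,"tx":0,"ty":0,"tz":0,"yaw":0},{"grip":1,"tx":0,"ty":0,"tz":0,"yaw":0}]'

```text
time_s: 31.15
tool_pos: [0.5742, 0.2323, 0.0833]
tool_rot: [[-0.003, -0.088, 0.996], [-0.019, 0.996, 0.088], [-1.0, -0.018, -0.005]]
wrist_force: [-2.5, -19.4, 13.0]
grip_width: 0.0002
```

step_arm --steps '[{"grip":1,"tx":0,"ty":-5,"tz":0,"yaw":0},{"grip":1,"tx":0,"ty":-10,"tz":0,"yaw":0},{"grip":1,"tx":0,"ty":-15,"tz":0,"yaw":0},{"grip":1,"tx":-10,"ty":-10,"tz":0,"yaw":0},{"grip":1,"tx":-25,"ty":0,"tz":0,"yaw":0},{"grip":1,"tx":-30,"ty":0,"tz":0,"yaw":0},{"grip":1,"tx":-30,"ty":0,"tz":0,"yaw":0},{"grip":1,"tx":-20,"ty":-20,"tz":-20,"yaw":0},{"grip":1,"tx":0,"ty":-28,"tz":-28,"yaw":0},{"grip":1,"tx":0,"ty":-28,"tz":-28,"yaw":0}]'

```text
time_s: 31.98
tool_pos: [0.5091, 0.1219, 0.2004]
tool_rot: [[0.004, -0.096, 0.995], [0.002, 0.995, 0.096], [-1.0, 0.001, 0.004]]
wrist_force: [-0.2, -1.7, -0.8]
grip_width: -0.0001
```

step_arm --steps '[{"grip":1,"tx":0,"ty":-28,"tz":-28,"yaw":0},{"grip":1,"tx":0,"ty":-28,"tz":-28,"yaw":0},{"grip":1,"tx":0,"ty":-28,"tz":0,"yaw":0},{"grip":1,"tx":0,"ty":-28,"tz":0,"yaw":0},{"grip":1,"tx":0,"ty":-28,"tz":0,"yaw":0},{"grip":1,"tx":0,"ty":-28,"tz":0,"yaw":0},{"grip":1,"tx":0,"ty":-28,"tz":0,"yaw":0},{"grip":1,"tx":0,"ty":-15,"tz":0,"yaw":0},{"grip":1,"tx":0,"ty":0,"tz":0,"yaw":0},{"grip":1,"tx":0,"ty":0,"tz":0,"yaw":0}]'

```text
time_s: 32.82
tool_pos: [0.4727, -0.0942, 0.1987]
tool_rot: [[0.001, -0.092, 0.996], [0.0, 0.996, 0.092], [-1.0, 0.0, 0.001]]
wrist_force: [-0.3, 0.9, 0.3]
grip_width: -0.0002
```

```bash
python3 look.py 16 180,130,290,230 340,120,410,180; python3 gate.py 16; python3 home.py 16
python3 - <<'E'
from h import *
for n in('scene','top'):
  for l in('gate_handle','catch_nose','nozzle_tip'): print(n,l,[(np.round(d['centre'],4),round(d['conf'],2)) for d in pinpoint(l,n)[:3]])
E
```

```text
32.8167 [ 0.4727 -0.0942  0.1987] [ 33.4958   9.431  -30.1066 112.7424   5.4576  59.162   96.2225] -0.00019538732629972974
tool filler [[-129.7609 -304.8118]] [ 0.4795 -0.5393 -1.0112]
scene handle 21 [[-15.184558155140735, 17.559835718758006], [-3.117997177744006, 25.07622891620489], [12.303039033191583, 34.65870938120114]]
scene plate 19 [-12.9729  91.7002]
top handle 40 [[-17.05192835129862, 22.59730219643085], [-4.174058697692224, 29.544582934683447], [9.174079333425214, 36.29333867645374]]
top plate 60 [-8.3405 97.2046]
scene16 box 128 [-7.3612 -5.1618 63.5993] hood [ 70.4736  72.7207 123.5246 125.6137] noz 37 [138.9139 163.9435 165.1434]
top16 box 282 [-11.2494  -8.862   64.9181] hood [ 68.8972  70.0717 121.8054 123.9487] noz 62 [160.0061 167.8828 168.9089]
scene gate_handle [(array([0.5698, 0.2532, 0.0832]), 0.57), (array([ 5.415e-01, -2.105e-01,  2.000e-04]), 0.42), (array([ 4.432e-01, -1.310e-02, -4.000e-04]), 0.2)]
scene catch_nose [(array([0.5552, 0.2258, 0.0491]), 0.4), (array([ 6.892e-01, -2.000e-04, -1.400e-03]), 0.19)]
scene nozzle_tip [(array([ 0.3632, -0.6817,  0.0237]), 0.62), (array([0.7262, 0.2999, 0.0381]), 0.61), (array([ 0.3432, -0.4727,  0.0261]), 0.56)]
top gate_handle [(array([0.5729, 0.2554, 0.081 ]), 0.76)]
top catch_nose [(array([0.5637, 0.2256, 0.0513]), 0.44)]
top nozzle_tip [(array([0.4011, 0.1478, 0.0268]), 0.69), (array([ 0.3386, -0.4631,  0.0293]), 0.63), (array([ 0.3589, -0.6748,  0.0284]), 0.55)]
```

View pics/scene16c.png

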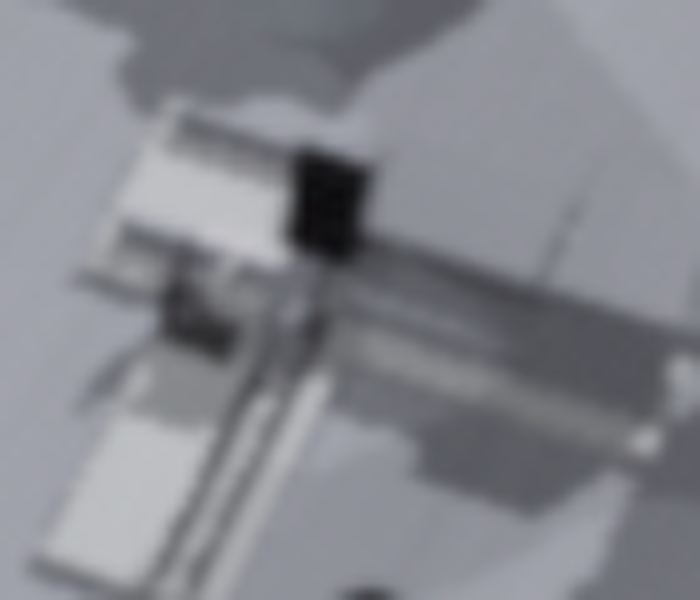

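View pics/top16c.png

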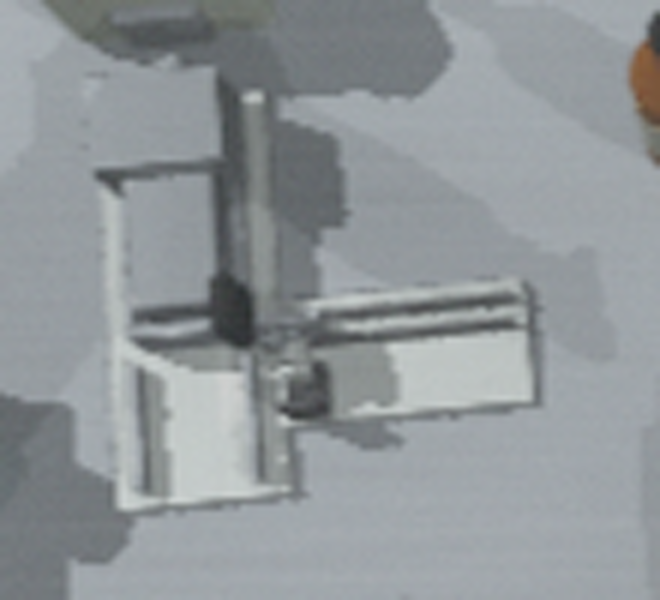

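View pics/top16.png

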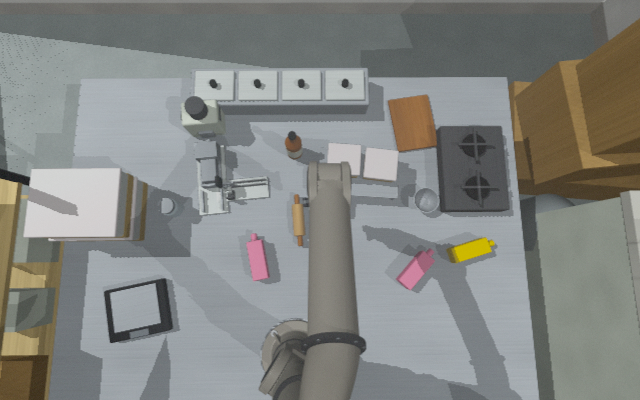

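```bash
python3 - <<'E'
from fit import *
ims=[]
for n,b in(('scene',(345,140,385,170)),('top',(215,170,250,205))):
    for k in('0','16'):
        x0,y0,x1,y1=b; i=cv2.imread(f'pics/{n}{k}.png')[y0:y1,x0:x1]; ims.append(cv2.resize(i,(390,290),interpolation=cv2.INTER_CUBIC))
cv2.imwrite('pics/cmp.png',np.vstack([np.hstack(ims[:2]),np.hstack(ims[2:])]))
O=np.array([573.8,223.1,np.radians(5.3)])
for n in('scene','top'):
  for k in('0','12','16'):
    Q=np.load(n+k+'.npz')['P'].reshape(-1,3);L=loc(Q,O);z=Q[:,2]*1000
    m=(L[:,0]>-24)&(L[:,0]<2)&(L[:,1]>-8)&(L[:,1]<16)&(z>30)&(z<62)
    print(n,k,m.sum(),[f'{a:.0f},{b:.0f},{c:.0f}' for (a,b),c in zip(L[m],z[m])])
E
```

```text
scene 0 17 ['-21,5,43', '-12,-1,54', '-23,1,41', '-19,-1,44', '-16,2,43', '-11,-2,50', '-8,3,46', '-21,-6,42', '-14,-4,44', '-10,-4,46', '-7,2,41', '-21,-6,37', '-16,-7,40', '-12,-8,43', '-9,-3,40', '-16,-5,32', '-9,-2,32']
scene 12 20 ['-20,1,48', '-11,-2,56', '-23,-2,44', '-20,2,41', '-16,4,40', '-11,-1,49', '-7,-1,50', '-21,-8,45', '-17,-6,45', '-14,-3,43', '-10,-1,42', '-7,4,39', '-22,-1,30', '-17,-5,38', '-13,-6,40', '-10,-1,37', '-4,-7,47', '-24,-7,30', '-16,-4,31', '-12,-7,36']
scene 16 28 ['-10,9,51', '-8,14,46', '-3,11,52', '0,13,51', '-20,1,48', '-11,-2,55', '-10,7,46', '-6,10,45', '-1,7,51', '-24,1,40', '-20,1,41', '-17,5,39', '-10,-5,53', '-3,-1,53', '-0,4,48', '-21,-5,42', '-18,-3,41', '-13,-6,47', '-12,5,35', '-7,1,42', '-2,-3,49', '-17,-2,34', '-13,-3,37', '-10,0,35', '-4,-7,46', '-0,-6,48', '-13,-3,32', '-9,-2,32']
top 0 27 ['2,-1,50', '1,-5,51', '-2,-2,52', '-2,-4,49', '-2,-8,50', '-6,-1,53', '-6,-5,53', '-9,5,54', '-9,2,52', '-6,-1,36', '-7,-5,39', '-12,6,52', '-13,2,54', '-12,-0,49', '-14,8,45', '-14,4,47', '-14,1,44', '-14,-2,42', '-18,7,51', '-18,4,46', '-18,1,44
[... 248 characters left out ...]
', '-12,-1,51', '-13,8,43', '-16,2,53', '-15,1,46', '-13,-1,38', '-17,8,43', '-18,4,45', '-18,1,45', '-18,-2,44', '-21,8,46', '-21,4,46', '-21,1,44', '-22,-3,47', '-24,5,42']
top 16 43 ['2,-2,51', '1,-5,51', '-1,12,51', '-1,8,53', '-1,5,52', '-2,2,53', '-2,-2,52', '-2,-5,52', '-4,15,54', '-4,13,50', '-5,8,55', '-5,5,54', '-6,2,53', '-6,-2,55', '-6,-5,53', '-7,13,48', '-7,10,47', '-9,5,54', '-9,2,53', '-6,2,38', '-7,-3,44', '-6,-5,36', '-10,14,45', '-10,10,47', '-12,6,53', '-12,2,52', '-12,-0,48', '-13,14,47', '-13,12,42', '-14,8,45', '-15,3,49', '-15,0,47', '-14,-2,42', '-17,14,48', '-17,11,45', '-18,7,46', '-18,4,47', '-19,0,48', '-18,-2,42', '-21,8,46', '-21,5,44', '-22,1,46', '-22,-2,45']
```

View pics/cmp.png

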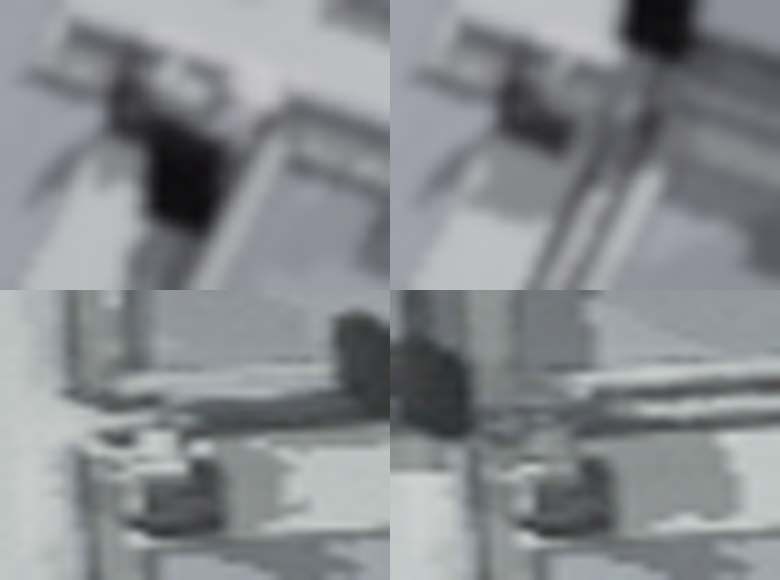

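```bash
python3 - <<'E'
from fit import *
for n in('scene0','scene16'):
    Q=np.load(n+'.npz')['P'].reshape(-1,3)
    q=Q[(Q[:,0]>.43)&(Q[:,0]<.53)&(Q[:,1]>-.2)&(Q[:,1]<-.12)&(Q[:,2]>.044)&(Q[:,2]<.058)]; print(n,'can',len(q),q.mean(0) if len(q) else '')
    q=Q[(abs(Q[:,0]-.445)<.06)&(abs(Q[:,1]+.01)<.1)&(Q[:,2]>.025)&(Q[:,2]<.05)]; print('pin',len(q),q.mean(0) if len(q) else '')
cv2.imwrite('pics/f.png',cv2.resize(cv2.imread('pics/scene16.png')[120:300,200:440],(800,600)))
E
```

```text
scene0 can 171 [ 0.4933 -0.1535  0.0504]
pin 236 [ 0.4481 -0.0198  0.0343]
scene16 can 170 [ 0.4938 -0.1533  0.0509]
pin 229 [ 0.4493 -0.0201  0.0343]
```

View pics/f.png

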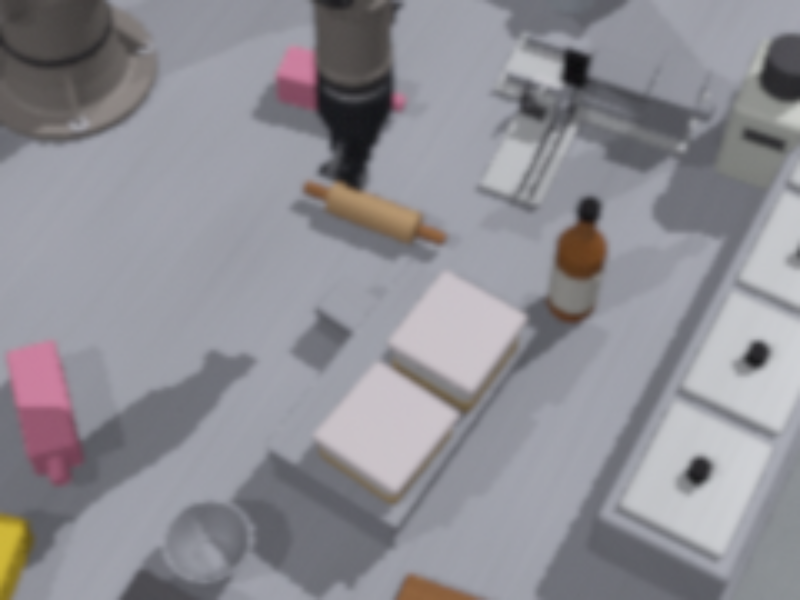

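The canister, rolling pin, bottle and tubs are where they were. The gripper hangs clear at z about 0.2 m, and the gate handle is at its shut end, crop (575,68).

```bash
python3 -c "
from cell import *
print(hand_in())"
```

```text
the job is handed in; nothing more can be done
None
```

The job is done and handed in after about 33 s, under the 72 s limit. I pulled the nozzled steel cartridge (right-hand place) out from under the riser and turned it round. I laid it in the channel, pushed it home from its tail, then pushed the gate shut by its handle and backed the arm away.

**Checks that passed:**
- **Cartridge home:** its tail is 80 mm in front of the hood's opening in both cameras, which is filler x about +10, fully home. It stopped moving at 14 N, and the nozzle shows beyond the hood.
- **Gate at its end stop:** it did not move during the last push, at 19 N.
- **Catch clicked:** the nose is in the same place as at the start. The lug shows beyond it on the +y side.
- **Other things:** the canister and rolling pin measure where they were, within about 1 mm. The bottle, tubs and bowl look unmoved in the pictures. The gripper ended clear of everything.

**Checks that disagreed or were weak:**
- **Cameras:** the two differ by about 4–5 mm in y, so I set the box's sideways position from box and channel seen in the same camera.
- **Gate travel:** the cameras gave 99 to 102 mm from a start I put at about 4 mm. That fits the 105 mm end stop but could not confirm the click alone, so I relied on the force and the catch's position.
- **Catch point:** the networks located the catch nose only with low confidence (about 0.4), so I used depth points instead.

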